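# Hang the potato chipper's cutting set on its hook, nested

### The arm

A 6-joint arm with a two-finger parallel gripper is mounted at the origin on the work surface. World frame = base frame: x ahead of the robot, y to its left, z up, the work surface at z = 0. Lengths are in m, angles in rad, forces in N, time in s.
With the tool pointing down it reaches from about 0.325 to 1 m from the base axis. Payload 5.1 kg.
Tool frame: the origin (TCP) lies on the centre line of the jaws, within the pads' length; the fingertips stand 22 mm ahead of it and the grasp point (between the pads) lies 3 mm ahead of it; x points along the fingers, y is the direction in which the jaws open and shut, and the axes are right-handed (so a half turn about x gives the same grasp; the last joint's range is limited). The gripper opens to 85 mm and grips with 20 to 120 N. Pads are 22 mm wide; open, the fingers measure 114 mm over their backs; the gripper's body (76 mm by 85 mm) begins 54 mm behind the grasp point. The pads swing forward as they close: fully open they stand 13 mm farther back than shut.
Start: joints at [-0.083, 0.124, 1.65, -0, 1.367, -0.083], TCP at [0.65, -0, 0.214] pointing down, gripper open.
Joint ranges: [-2.61, 2.61], [-1.02, 2.33], [0.03, 2.71], [-1.35, 4.49], [0.32, 2.68], [-2.91, 2.91]. Speed limits (rad/s): [2.57, 2.57, 3.14, 3.14, 3.14, 3.14].

### API

Orientations are given as a unit quaternion [w, x, y, z].
In Python, from station import robot, viewer, workorder gives the robot as it stands.
- The arm moves only by the tool servo_tool, never from a script. Its arguments are lists of equal length, an entry for each row: "slide": the shift along the world's x, y, z in cm, a list of three; "spin": the turn about the world's z in rad; "jaw": the finger opening in cm, from 0 to 8.54. In form: {"slide": [[dx, dy, dz], ...], "spin": [spin, ...], "jaw": [jaw, ...]}. A call has 1 to 12 rows; each row is the pose to reach, as a shift and turn from the pose commanded when the call began; what a row does not reach only later rows make up. A row lasts 1/10 s, in which the tool goes at most 50 mm and 8.59 degrees, less where a joint would pass 70% of its speed; a pose out of reach is approached as far as the arm can. A call with a gripper value outside its range is refused whole. The fingers move at their own pace and stop on an object; "squeeze" is the grip in N (left out, the last holds). Time passes only in rows, so rows that repeat a pose let the fingers close. It gives the time, the measured TCP pose, the force and the opening at its end, in the units of the state.
- robot.sense(): the state, without advancing time (a new reading comes with each control period).
- viewer.capture(name): name is "scene" or "side" or "wrist"; returns a dict with "image" (384x512x3 uint8, blue, green, red), "intrinsics" (3x3 intrinsics, pixels), "dist" ([k1, k2, p1, p2, k3] as OpenCV has them; the pictures are not rectified), "R" (3x3) and "t" (3): a world point X has camera coordinates R X + t; the wrist camera has in their place "mount" (4x4, takes a point from camera to tool coordinates, whose origin is the TCP and whose axes are the tool frame's). Camera axes: x right, y down, z forward; pixel columns grow to the right and rows downward; lengths in m; the calibration is good to about 2 mm. A picture is of the moment at which its call begins: read the wrist's pose just before it. There is no depth.
- workorder.finish_job(): hands the job in, once; it reports no verdict.
The state is a dict: "time": time; "joint_positions": joint angles; "qd": joint speeds; "effort": joint torques, N m; "ee_pos": TCP position; "tool_rot": TCP orientation; "ft_force": force on the tool from outside, world axes, zero at the start; "torque": the same for the moment, N m; "finger_gap": finger opening in m.
Only numpy, scipy, OpenCV 4.12 (cv2) and the standard library are available. Lean on these libraries where they do the work, as an engineer would, in place of code of your own. Each camera call takes 0.05 s, during which the arm holds its last target.

### The job

The washed cutting set of the potato chipper stands in the draining rack: hang all three parts on the steel hook, in this order and with their fronts to the open end of the hook - the blade guard first, its open side outwards, then the knife grid into the guard, then the pusher with its studs through the grid - so that each nests in the one before it. Push each part along the bar until it is felt to be home - the guard against the stop collar, the others against the part behind - and give it a firm push of about 12 N there before hanging the next; never let anything be pressed harder than 25 N, drop nothing, and leave the other things on the bench alone.

Things in the scene. Friction and masses are not known exactly. Their poses are not given: they have to be found in the camera images.
- hook: Fixed steel upright with one level hook bar. Origin: on the bar's top face, mid-width. x points from the bar's open end to the upright (face at x +14); bar to x -94 mm; z up. Bar 16 wide (10 over the outer 16 mm), 8 thick. On it is clamped a stop collar 30 wide, 8 above the bar (nothing is higher), whose front face was set anywhere from x 0 to -16 mm: find it by feel. It does not slip or give.
- hook_lip (a point): Top middle of the bar's upturned end, 12 above the bar's top (bar x -86 to -94 mm). A slot passes over it and around the bar, then is let down on the bar. Do so clear of the part behind: home, the studs reach 16 mm into the grid frame, the frame 4 mm into the guard. Hung parts slide along under 1 to 8 N. Home, the lugs touch: guard's origin 7 mm before the collar's face, then 14 mm apart.
- guard: Blade guard, steel, about 0.25 kg: square tray 125 x 125, perforated floor at its back, rim 10 deep and 117 inside, open to the front, x -5 to +8 mm. On top a hanging lug 36 wide (y), 14 thick (x -7 to +7), z -40 to +14, with a slot right through it along x, 19 wide, z 0 to -30. Origin: middle of the slot's upper face, which rests on the bar; x to the back, y across, z up.
- guard_base (a point): Middle of the guard's underside, level with the soles of its two feet, 174 mm below its origin. Each part has such feet: 11 thick (x -5.5 to +5.5), 20 wide, at y -35 and +35. The square bodies are centred 96 below the origins and begin 33 (guard) or 40 mm (others) below them.
- knife: Knife grid, cast aluminium, about 0.4 kg: open square frame 112 x 112 with 5 mm walls, x -7 to +9 mm, stepped in to 107 for its last 4 mm (to x +13), crossed steel blades making 5 x 5 openings 18 wide at 20 pitch. Its lug is 42 wide. The stepped end enters the guard's rim with 5 mm play all round. Origin, axes, lug height and thickness, slot and feet as the guard's.
- pusher: Pusher, white plastic, about 0.28 kg: plate 112 x 112, x -7 to +5 mm, with 5 x 5 square studs 13.6 wide, 20 pitch, on its back, reaching x +23; they enter the grid's openings with 2.2 mm play. Thin ribs on its front. Its lug is 48 wide. Origin, axes, lug height and thickness, slot and feet as the guard's.
- pusher_studs (a point): Middle of the ends of the pusher's studs: x +23, y 0, z -96 mm from the pusher's origin. Home, it lies 9 mm behind (x +) the knife grid's origin plane, through the blades, which span x -2 to +10 of the grid.
- rack: Draining rack, steel, fixed, 240 x 170; origin mid-underside. Three slots across it at x -64, 0, +64 mm, each between two bars 14 mm apart and 19 above the bench. The parts stand in them on their feet, upright, one in each, in any order, their x along the rack's x. Lift a part straight up 25 mm to free it, then take it out sideways, along y.
- potato1: peeled half potato, about 62 wide and 30 high, cut face down (bystander; origin under its middle, as for all bystanders)
- potato2: peeled half potato (bystander)
- potato3: peeled half potato (bystander)
- peeler: potato peeler with black handle, 165 long, 16 high, lying (bystander)
- bowl: small steel bowl, 130 across, 50 high (bystander)
- brush: pastry brush, lying (bystander)
- scourer: scouring pad 100 x 65 x 30 (bystander)
- salt: closed glass jar 64 across, 100 high (bystander)
Not all that is in view belongs to the job. What is shaped like the guard but purple is not meant.

How it is judged:
On the way, in this order (a step that is already met when the one before it is completed fails the run):
1. the blade guard hangs on the bar and is pressed home against the stop collar (pushed with at least 6 N) (x of guard in the frame of hook above -0.026 m and y of guard in the frame of hook between -0.004 and 0.004 m and z of guard in the frame of hook between -0.003 and 0.003 m and contact force between guard and hook above 6 N), for 0.1 s.
2. the knife grid hangs on the bar and is pressed home into the guard (lugs within 2.5 mm of touching, pushed with at least 5 N), the guard home (x of guard in the frame of hook above -0.026 m and y of guard in the frame of hook between -0.004 and 0.004 m and z of guard in the frame of hook between -0.003 and 0.003 m and x of knife in the frame of hook above -0.042 m and y of knife in the frame of hook between -0.004 and 0.004 m and z of knife in the frame of hook between -0.003 and 0.003 m and x of knife in the frame of guard between -0.0165 and -0.012 m and contact force between knife and guard above 5 N), for 0.1 s.
3. the pusher hangs on the bar and is pressed home, studs through the grid (lugs within 2.5 mm of touching, pushed with at least 5 N), the others home (x of guard in the frame of hook above -0.026 m and y of guard in the frame of hook between -0.004 and 0.004 m and z of guard in the frame of hook between -0.003 and 0.003 m and x of knife in the frame of hook above -0.042 m and y of knife in the frame of hook between -0.004 and 0.004 m and z of knife in the frame of hook between -0.003 and 0.003 m and x of pusher in the frame of hook above -0.058 m and y of pusher in the frame of hook between -0.004 and 0.004 m and z of pusher in the frame of hook between -0.003 and 0.003 m and x of knife in the frame of guard between -0.0165 and -0.012 m and x of pusher_studs in the frame of knife above 0.006 m and x of pusher in the frame of knife between -0.0165 and -0.012 m and contact force between pusher and knife above 5 N), for 0.1 s.
At the end, for the whole second after the job is handed in: Guard, knife grid and pusher hang on the bar in this order from the stop, released, at rest, fronts to the open end: the guard in the stop's range, each next lug within 2.5 mm of touching, slots on the bar within 3 mm, upright within 0.06 rad, square to the bar within 0.08 rad (x of guard in the frame of hook above -0.026 m and y of guard in the frame of hook between -0.004 and 0.004 m and z of guard in the frame of hook between -0.003 and 0.003 m and x of knife in the frame of hook above -0.042 m and y of knife in the frame of hook between -0.004 and 0.004 m and z of knife in the frame of hook between -0.003 and 0.003 m and x of pusher in the frame of hook above -0.058 m and y of pusher in the frame of hook between -0.004 and 0.004 m and z of pusher in the frame of hook between -0.003 and 0.003 m and x of knife in the frame of guard between -0.0165 and -0.012 m and x of pusher_studs in the frame of knife above 0.006 m and x of pusher in the frame of knife between -0.0165 and -0.012 m and linear speed of each of guard, knife, pusher below 0.02 m/s and angle between each of guard, knife, pusher's own z axis and vertical below 0.06 rad and angle between the x axis of each of guard, knife, pusher and the x axis of hook, either way round below 0.08 rad).
It fails at once if a part presses with over 25 N on the part behind it, or with over 30 N, its weight included, on the hook (contact force between any of guard, knife, pusher and hook above 30 N or contact force between knife and guard above 25 N or contact force between pusher and knife above 25 N).
It fails at once if a part is dropped or laid down (height (world z) of any of guard, knife, pusher below 0.15 m).
It fails at once if one of the other things on the bench is moved more than 30 mm (distance of any of potato1, potato2, potato3, peeler, bowl, brush, scourer, salt from where it was at the start of the episode above 0.03 m).
It also fails if it takes over 72 s, if anything falls off the work surface, if the arm or the gripper's body presses on something with over 40 N, if the wrist force passes 120 N, or if a joint passes its speed limit or range.

## Working session

There is one attempt and no reset: what is moved stays moved. The work goes in short steps, Python scripts to look and compute and a tool call to move; the robot and the scene stay as the last step left them, time stands still between calls to the robot, and variables do not carry over. Pictures are saved under pics/ and viewed, and the job is handed in when it is done.

Besides the shell and the picture viewer there is one more tool, called after "Request:" by a JSON object that holds its "op" and its "data". servo_tool: Moves the arm, as the interface text tells. Its arguments: {"type":"object","properties":{"slide":{"type":"array","items":{"type":"array","items":{"type":"number"}}},"spin":{"type":"array","items":{"type":"number"}},"jaw":{"type":"array","items":{"type":"number"}},"squeeze":{"type":"number"}},"required":["slide","spin","jaw"]}

```bash
mkdir -p pics; ls; cat > h.py <<'E'
from station import robot, viewer, workorder
import numpy as np, cv2
E
python3 - <<'E'
from h import *
import pickle
s=robot.sense(); print({k:np.round(v,4) for k,v in s.items()})
for n in ["scene","side","wrist"]:
    c=viewer.capture(n); pickle.dump(c,open(f"pics/{n}0.pkl","wb")); cv2.imwrite(f"pics/{n}0.png",c["image"])
    if 'R' in c: print(n,c['R'],c['t'],c['intrinsics'],c['dist'], -c['R'].T@c['t'])
    else: print(c['mount'],c['intrinsics'],c['dist'])
E
```

```text
pics
{'time': np.float64(0.0), 'joint_positions': array([-0.0826,  0.1245,  1.6517, -0.    ,  1.3675, -0.0826]), 'qd': array([ 0.0008, -0.0008,  0.0003, -0.0009,  0.0018, -0.0005]), 'effort': array([ 4.00000e-04, -4.23608e+01, -3.65454e+01,  0.00000e+00,
        6.90000e-03,  0.00000e+00]), 'ee_pos': array([0.6493, 0.    , 0.2125]), 'tool_rot': array([ 0.4994,  0.4995,  0.5006, -0.5005]), 'ft_force': array([-0.6827, -0.3362, -0.7975]), 'torque': array([ 0.0332,  0.0071, -0.0285]), 'finger_gap': np.float64(0.0854)}
scene [[-0.0819045   0.99663803 -0.0020733 ]
 [ 0.69481049  0.05560842 -0.71703981]
 [-0.71451385 -0.06016933 -0.69702913]] [ 0.05797201 -0.28157891  1.76864116] [[419.67406279   0.         257.68488194]
 [  0.         419.67406279 191.95508493]
 [  0.           0.           1.        ]] [-0.12942291  0.          0.          0.          0.        ] [1.46411075 0.06429901 1.03101132]
side [[-0.99701949 -0.07423061 -0.02102288]
 [-0.01855921  0.49525759 -0.86854791]
 [ 0.07488458 -0.86556902 -0.49515913]] [0.5440536  0.17109229 1.19320919] [[437.74609622   0.         256.25876098]
 [  0.         437.74609622 197.31978626]
 [  0.           0.           1.        ]] [0.03963869 0.         0.         0.         0.        ] [0.45625441 0.98845559 0.75086786]
[[ 7.20726085e-04 -2.58622891e-01  9.65978095e-01 -1.60175311e-01]
 [ 9.99999536e-01  8.04168630e-04 -5.30808448e-04  3.44543620e-04]
 [-6.39530065e-04  9.65978029e-01  2.58623351e-01 -6.44587728e-02]
 [ 0.00000000e+00  0.00000000e+00  0.00000000e+00  1.00000000e+00]] [[274.28652772   0.         253.24939362]
 [  0.         274.28652772 193.05212682]
 [  0.           0.           1.        ]] [-0.01214922  0.          0.          0.          0.        ]
```

View pics/scene0.png

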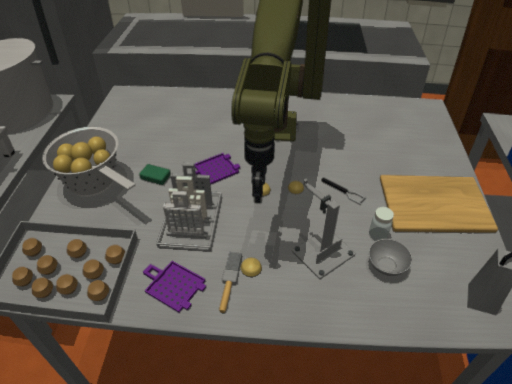

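View pics/side0.png

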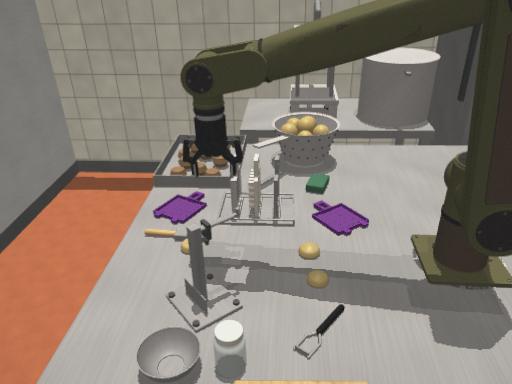

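View pics/wrist0.png

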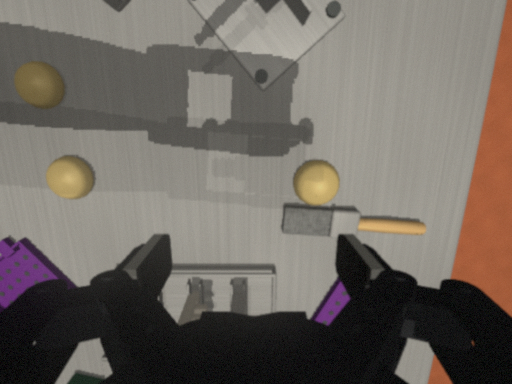

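The scene view shows the rack with three parts near (190,215) and the hook with the bar's end near (310,185). There are two purple guards, which are decoys, at (215,168) and (175,285). I'll enlarge both areas.

```bash
python3 - <<'E'
import cv2,numpy as np
s=cv2.imread('pics/scene0.png'); d=cv2.imread('pics/side0.png')
cv2.imwrite('pics/c1.png',cv2.resize(s[150:260,145:245],None,fx=6,fy=5.4,interpolation=cv2.INTER_CUBIC)) if 0 else cv2.imwrite('pics/c1.png',cv2.resize(s[155:255,150:250],(600,600),interpolation=cv2.INTER_CUBIC))
cv2.imwrite('pics/c2.png',cv2.resize(s[170:290,280:380],(500,600),interpolation=cv2.INTER_CUBIC))
cv2.imwrite('pics/c3.png',cv2.resize(d[145:235,210:310],(667,600),interpolation=cv2.INTER_CUBIC))
cv2.imwrite('pics/c4.png',cv2.resize(d[200:330,155:285],(600,600),interpolation=cv2.INTER_CUBIC))
E
```

```text
(no output)
```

View pics/c1.png

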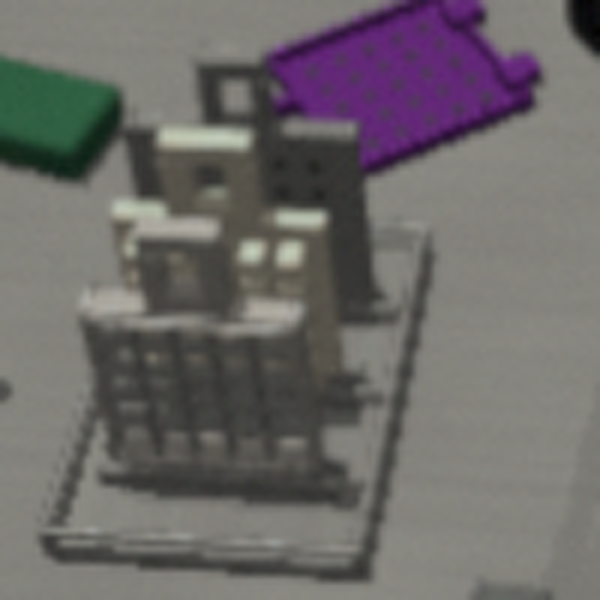

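View pics/c2.png

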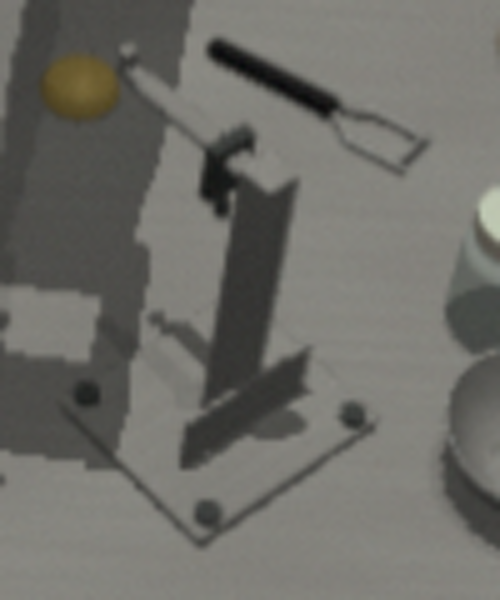

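View pics/c3.png

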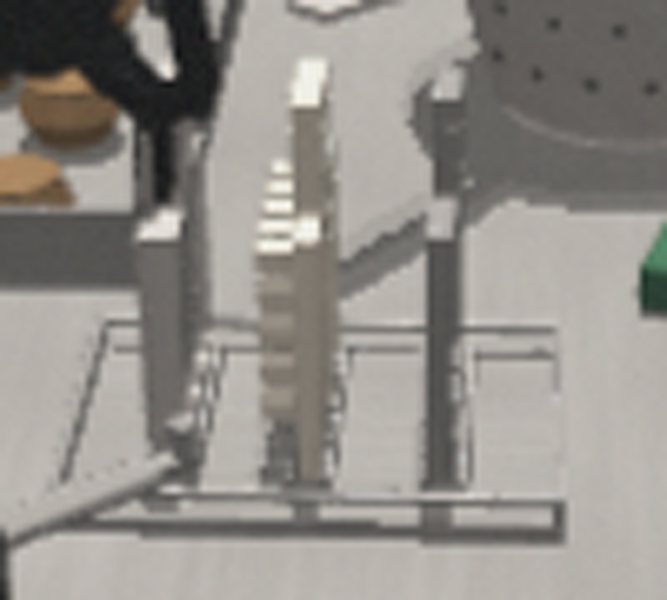

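View pics/c4.png

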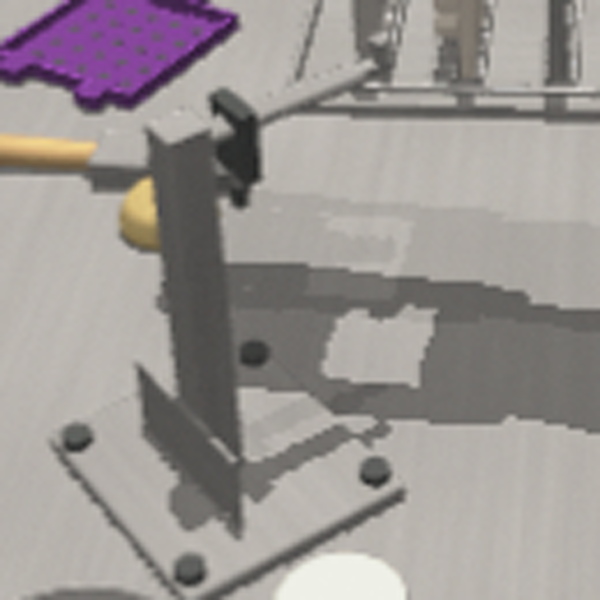

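```bash
cat > h.py <<'E'
from station import robot, viewer, workorder
import numpy as np, cv2, pickle
from scipy.spatial.transform import Rotation as Rn
def cam(c,s=None):
    "returns K,dist,R,t world->cam"
    if 'R' in c: return c['intrinsics'],c['dist'],np.array(c['R']),np.array(c['t'])
    q=np.array(s['tool_rot']); Rt=Rn.from_quat([q[1],q[2],q[3],q[0]]).as_matrix()
    M=np.eye(4);M[:3,:3]=Rt;M[:3,3]=s['ee_pos']
    W=M@np.array(c['mount']); I=np.linalg.inv(W)
    return c['intrinsics'],c['dist'],I[:3,:3],I[:3,3]
def proj(C,X):
    K,d,R,t=C
    return cv2.projectPoints(np.atleast_2d(np.array(X,float)),cv2.Rodrigues(R)[0],t,np.array(K,float),np.array(d,float))[0][:,0]
def ray(C,px):
    K,d,R,t=C
    u=cv2.undistortPoints(np.array([[px]],float),np.array(K,float),np.array(d,float))[0,0]
    v=R.T@np.array([u[0],u[1],1]); return -R.T@t, v/np.linalg.norm(v)
def tri(obs):
    A=np.zeros((3,3));b=np.zeros(3)
    for C,px in obs:
        o,v=ray(C,px);P=np.eye(3)-np.outer(v,v);A+=P;b+=P@o
    X=np.linalg.solve(A,b)
    e=[np.round(proj(C,X)[0]-px,1) for C,px in obs]
    return X,e
def atz(C,px,z):
    o,v=ray(C,px); return o+v*(z-o[2])/v[2]
def load(n): return pickle.load(open(n,'rb'))
E
python3 - <<'E'
from h import *
S=cam(load('pics/scene0.pkl'));D=cam(load('pics/side0.pkl'))
f2=lambda u,v:(280+(u+.5)/5-.5,170+(v+.5)/5-.5)
k=130/600
f4=lambda u,v:(155+(u+.5)*k-.5,200+(v+.5)*k-.5)
f1=lambda u,v:(150+(u+.5)/6-.5,155+(v+.5)/6-.5)
f3=lambda u,v:(210+(u+.5)*.15-.5,145+(v+.5)*.15-.5)
for n,a,b in [('lip',(128,50),(378,45)),('A',(87,393),(254,352)),('B',(207,512),(78,437)),('C',(352,415),(190,570)),('upr',(297,182),(180,115))]:
    print(n,*tri([(S,f2(*a)),(D,f4(*b))]))
for n,a,b in [('guard lug top',(235,70),(448,85)),('pusher lug top',(205,138),(312,85)),('knife',(178,230),(170,125)),
  ('rackC +x+y',(370,565),(75,525)),('rack -x+y',(430,230),(560,510))]:
    print(n,*tri([(S,f1(*a)),(D,f3(*b))]))
s=robot.sense();q=s['tool_rot'];print(Rn.from_quat([q[1],q[2],q[3],q[0]]).as_matrix().round(3))
E
```

```text
lip [0.57720658 0.12564902 0.22464645] [array([0.1, 0.2]), array([ 0.2, -0.2])]
A [0.65818446 0.11640974 0.01469775] [array([-0.1, -0.2]), array([-0.2,  0.2])]
B [0.74067886 0.18824452 0.01371744] [array([-0.1, -0.2]), array([-0.2,  0.2])]
C [0.66243934 0.27865587 0.0133506 ] [array([-0.1, -0.2]), array([-0.2,  0.2])]
upr [0.66708926 0.21159439 0.22831342] [array([-1.6, -2.9]), array([-2.9,  3. ])]
guard lug top [ 0.49881336 -0.23247923  0.18987945] [array([-0.5, -1.5]), array([-0.9,  1.3])]
pusher lug top [ 0.55917167 -0.23388757  0.19203347] [array([-0.1, -0.3]), array([-0.2,  0.2])]
knife [ 0.62096578 -0.23298682  0.17822938] [array([0.9, 2.2]), array([ 1.3, -1.8])]
rackC +x+y [ 0.6696678  -0.14889672  0.00185325] [array([-0.4, -0.7]), array([-0.5,  0.6])]
rack -x+y [ 0.44138852 -0.14822274  0.01896342] [array([-0., -0.]), array([-0.,  0.])]
[[-0.002  1.    -0.   ]
 [ 0.    -0.    -1.   ]
 [-1.    -0.002 -0.   ]]
```

Triangulation (residuals mostly under 1 px) puts the lip at (0.577, 0.126, 0.225) and the hook yaw at about 41°. From the robot outwards, the rack holds the guard (x≈0.499), the pusher (x≈0.559) and the knife grid (x≈0.621), all at y≈-0.233. I'll now look from the wrist to see which way each part faces.

Request:
{"op": "servo_tool", "data": {"slide": [[0,0,5],[0,0,10],[0,-2,14],[0,-6,14],[-1,-10,14],[-2,-14,14],[-3,-18,14],[-4,-22,14],[-5,-23.5,14],[-5,-23.5,14],[-5,-23.5,14],[-5,-23.5,14]], "spin": [-0.14,-0.28,-0.42,-0.56,-0.7,-0.84,-0.98,-1.12,-1.26,-1.4,-1.54,-1.57], "jaw": [8.5,8.5,8.5,8.5,8.5,8.5,8.5,8.5,8.5,8.5,8.5,8.5]}}

```text
time: 1.35
ee_pos: [0.5997, -0.2353, 0.3532]
tool_rot: [0.001, -0.707, 0.0, 0.707]
ft_force: [-0.6, 0.0, 0.4]
finger_gap: 0.0852
```

```bash
cat > shot.py <<'E'
import sys
from h import *
for a in sys.argv[1:]:
    n,tag=a.split(':'); s=robot.sense(); c=viewer.capture(n); pickle.dump((c,s),open(f'pics/{tag}.pkl','wb'))
    cv2.imwrite(f'pics/{tag}.png',cv2.resize(c['image'],(800,600),interpolation=cv2.INTER_CUBIC))
print(s['time'],s['ee_pos'].round(4),np.round(s['ft_force'],2),s['finger_gap'],np.round(s['joint_positions'],2))
E
python3 shot.py wrist:w1 scene:s1 side:d1
```

```text
1.45 [ 0.5999 -0.2349  0.3533] [ 0.68 -0.09 -0.63] 0.08477087518710583 [-0.46  0.06  1.49  0.    1.59  1.11]
```

View pics/w1.png

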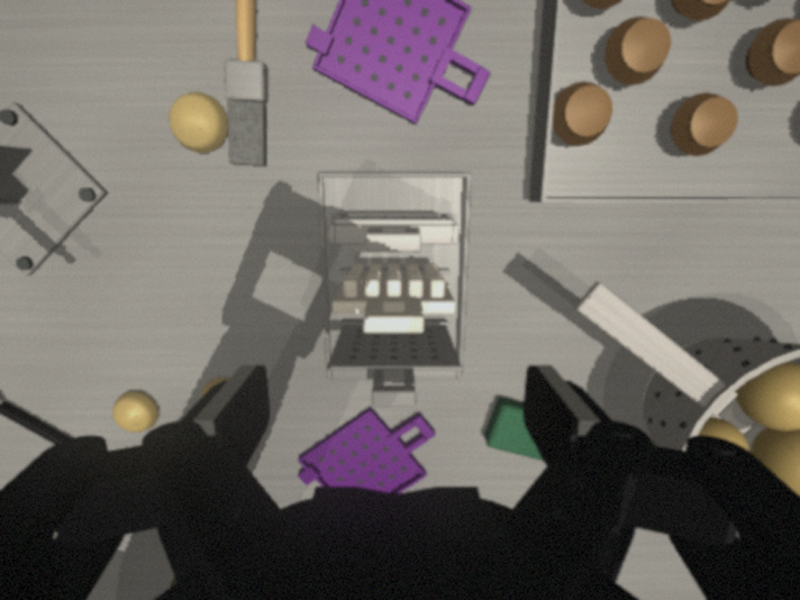

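View pics/s1.png

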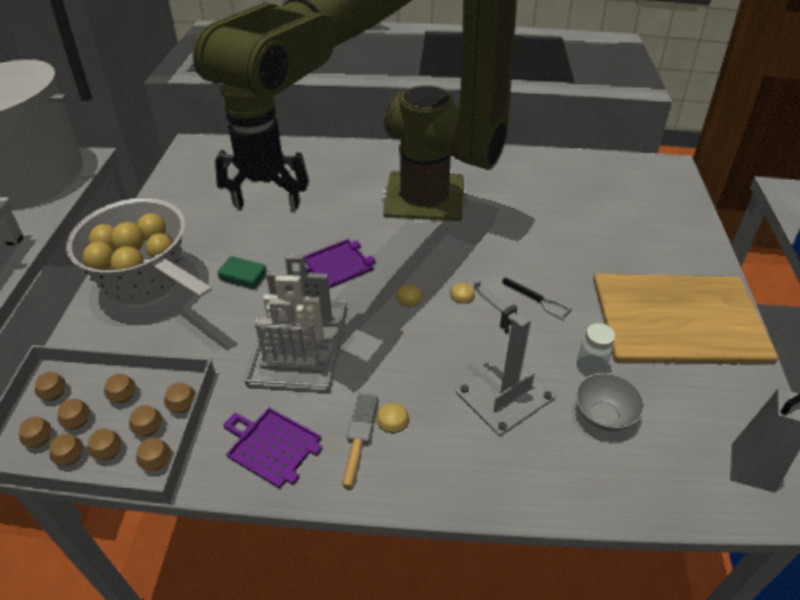

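View pics/d1.png

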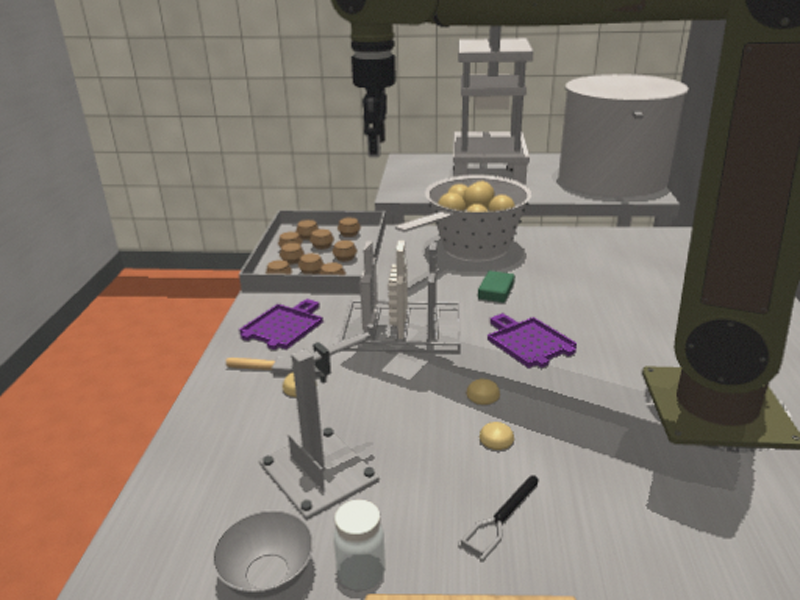

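The rack stands square at wrist (320-468, 172-378), with the steel guard at (395,350) and its lug at (393,380). I'll enlarge the rack in all three views.

```bash
python3 - <<'E'
from h import *
w=load('pics/w1.pkl')[0]['image'];d=load('pics/d1.pkl')[0]['image'];s=load('pics/s1.pkl')[0]['image']
a=cv2.resize(w[105:265,195:310],(575,800),interpolation=cv2.INTER_CUBIC)[:600] if 0 else cv2.resize(w[105:265,195:310],(431,600),interpolation=cv2.INTER_CUBIC)
cv2.imwrite('pics/e1.png',a)
cv2.imwrite('pics/e2.png',cv2.resize(d[150:230,215:305],(675,600),interpolation=cv2.INTER_CUBIC))
cv2.imwrite('pics/e3.png',cv2.resize(s[160:255,150:230],(505,600),interpolation=cv2.INTER_CUBIC))
E
```

```text
(no output)
```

View pics/e1.png

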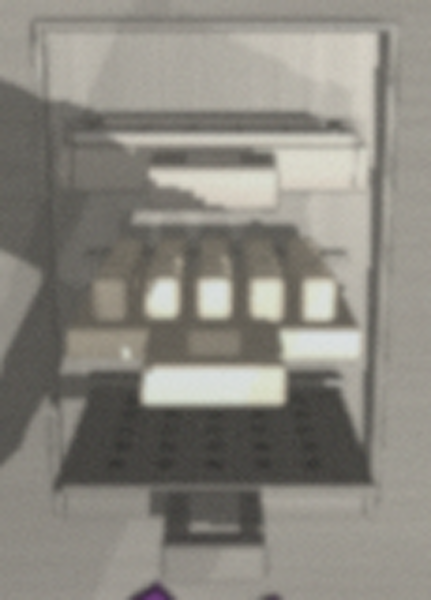

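View pics/e2.png

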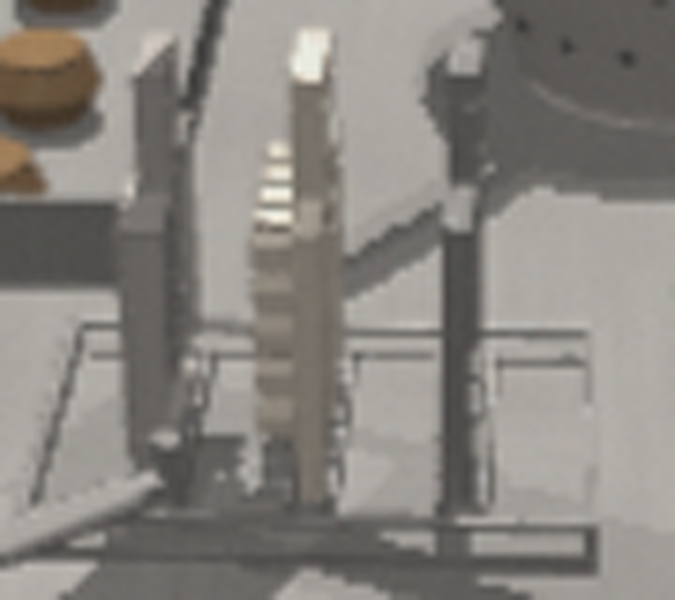

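View pics/e3.png

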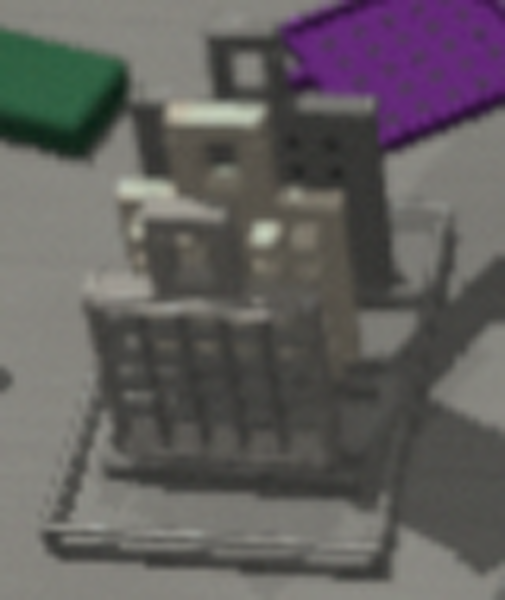

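```bash
cat > ov.py <<'E'
from h import *
def box(x0,x1,y0,y1,z0,z1):
    P=np.array([[x,y,z] for x in(x0,x1) for y in(y0,y1) for z in(z0,z1)])
    E=[(a,b) for a in range(8) for b in range(a+1,8) if bin(a^b).count('1')==1]
    return P,E
def model(n):
    w={'guard':18,'knife':21,'pusher':24}[n]
    L=[box(-7,7,-w,w,-40,14),box(-7,7,-9.5,9.5,-30,0)]
    if n=='guard': L+=[box(-5,8,-62.5,62.5,-158.5,-33.5),box(-5,5,-58.5,58.5,-154.5,-37.5)]
    if n=='knife': L+=[box(-7,9,-56,56,-152,-40),box(9,13,-53.5,53.5,-149.5,-42.5)]
    if n=='pusher': L+=[box(-7,5,-56,56,-152,-40)]+[box(5,23,y-6.8,y+6.8,z-6.8,z+6.8) for y in(-40,0,40) for z in (-56,)]
    return L
def draw(im,C,n,X,yaw,crop,sc,col):
    R=Rn.from_euler('z',yaw).as_matrix()
    for P,E in model(n):
        p=proj(C,(P/1000)@R.T+X)
        p=((p+.5-np.array(crop))*sc-.5)
        for a,b in E: cv2.line(im,tuple(int(v) for v in np.round(p[a]*8)),tuple(int(v) for v in np.round(p[b]*8)),col,1,cv2.LINE_AA,3)
E
cat > t.py <<'E'
from ov import *
import sys
cw,sw=load('pics/w1.pkl');cd,_=load('pics/d1.pkl');cs,_=load('pics/s1.pkl')
W=cam(cw,sw)
for k,(n,x) in enumerate([('guard',.4965),('knife',.6245)]):
  out=[]
  for yaw in (0,np.pi):
    crop=(195,105+ (0 if n=='knife' else 95)); sc=5
    im=cw['image'][crop[1]:crop[1]+65,crop[0]:crop[0]+110]
    im=cv2.resize(im,None,fx=sc,fy=sc,interpolation=cv2.INTER_CUBIC); raw=im.copy()
    draw(im,W,n,np.array([x,-.233,.174]),yaw,crop,sc,(0,0,255)); out.append(im)
  cv2.imwrite(f'pics/o_{n}.png',cv2.resize(np.vstack(out),None,fx=.9,fy=.9))
E
python3 t.py
```

```text
(no output)
```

View pics/o_knife.png

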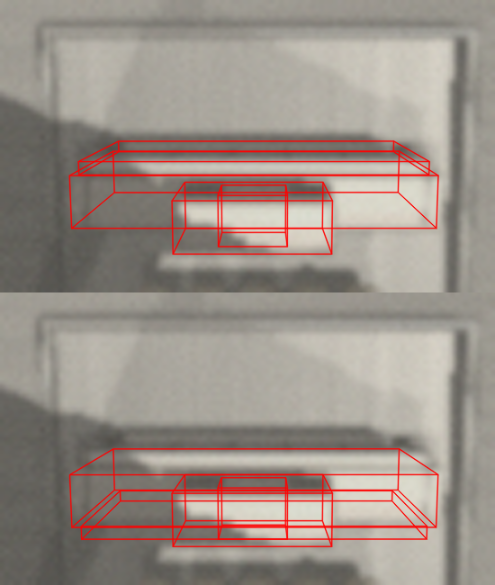

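View pics/o_guard.png

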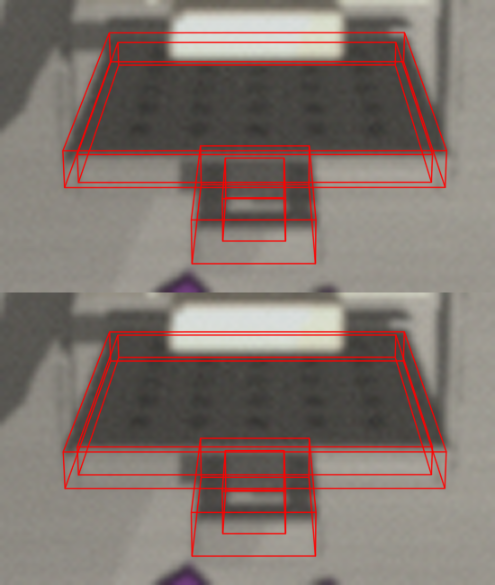

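The wrist overlay fits the knife only with its back (the step) towards +x. The guard's perforated floor also faces +x, with no rim visible. The pusher's studs face +x too. So all three have yaw ≈0 and need about +0.716 rad of spin for the hook. The candidates for the guard were the purple trays at wrist (400,50) and (365,450), and the steel one at (395,350). The steel one is in the rack and is the one I take.

Request:
{"op": "servo_tool", "data": {"slide": [[-4,0,0],[-8,0.1,-2],[-10.3,0.2,-6],[-10.3,0.2,-10],[-10.3,0.2,-14],[-10.3,0.2,-16.5],[-10.3,0.2,-18.2],[-10.3,0.2,-18.2],[-10.3,0.2,-18.2]], "spin": [0,0,0,0,0,0,0,0,0], "jaw": [8.5,8.5,8.5,8.0,7.5,7,6.5,6,5.5], "squeeze": 60}}

```text
time: 2.4
ee_pos: [0.4972, -0.2329, 0.1721]
tool_rot: [0.001, 0.707, 0.001, -0.707]
ft_force: [-1.0, -0.4, 0.2]
finger_gap: 0.0552
```

```bash
python3 shot.py side:d2 scene:s2 wrist:w2; python3 - <<'E'
from h import *
d=load('pics/d2.pkl')[0]['image'];s=load('pics/s2.pkl')[0]['image'];w=load('pics/w2.pkl')[0]['image']
cv2.imwrite('pics/e4.png',np.hstack([cv2.resize(d[140:240,215:315],(400,400),interpolation=cv2.INTER_CUBIC),cv2.resize(s[130:230,150:250],(400,400),interpolation=cv2.INTER_CUBIC)]))
E
```

```text
2.5 [ 0.498  -0.2335  0.1736] [ 0.25  0.13 -0.18] 0.05462530844046313 [-0.54 -0.07  1.92 -0.    1.29  1.03]
```

View pics/e4.png

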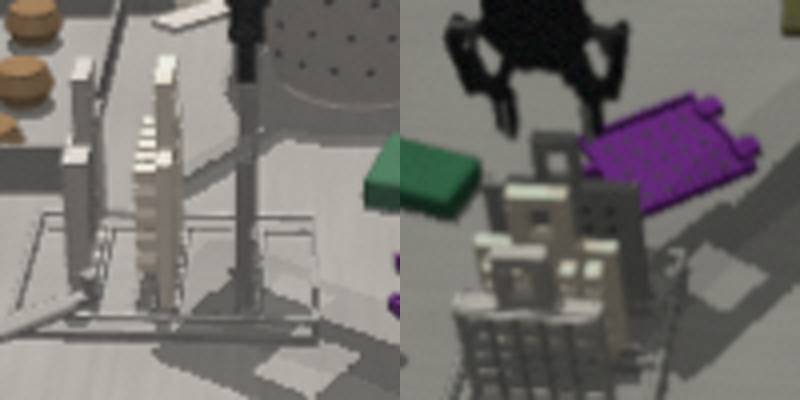

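View pics/w2.png

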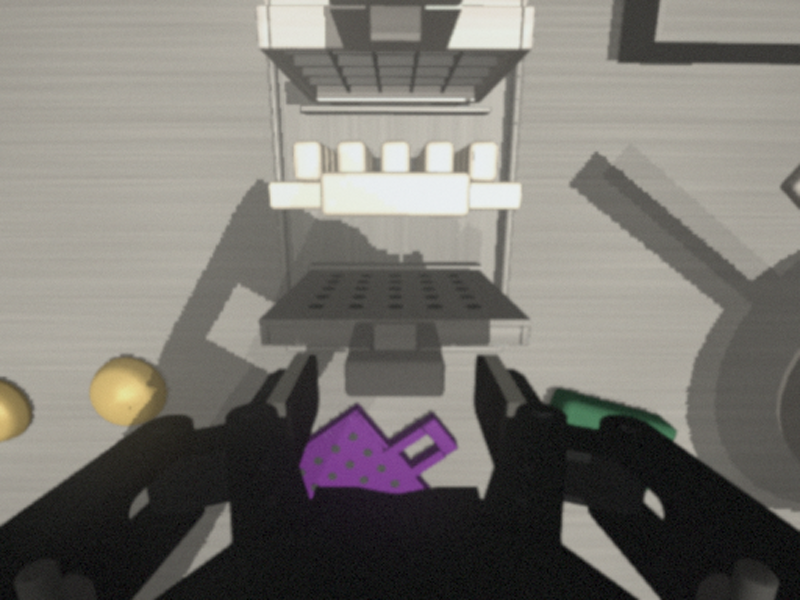

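```bash
python3 - <<'E'
from ov import *
for tag,crop,sz in [('w2',(150,170),(210,100)),('s2',(150,120),(100,100)),('d2',(215,140),(100,100))]:
    c,s=load(f'pics/{tag}.pkl'); C=cam(c,s); sc=5 if tag!='w2' else 3.8
    im=cv2.resize(c['image'][crop[1]:crop[1]+sz[1],crop[0]:crop[0]+sz[0]],None,fx=sc,fy=sc,interpolation=cv2.INTER_CUBIC)
    draw(im,C,'guard',np.array([.4965,-.233,.174]),0,crop,sc,(0,0,255))
    for y in(-.0275,.0275):
      p=[( (q+.5-np.array(crop))*sc-.5).round().astype(int) for q in proj(C,[[.498,-.2335+y,.1736-.022],[.498,-.2335+y,.1736]])]
      cv2.line(im,tuple(int(v) for v in p[0]),tuple(int(v) for v in p[1]),(0,255,0),1)
    cv2.imwrite(f'pics/o_{tag}.png',im)
E
```

```text
(no output)
```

View pics/o_w2.png

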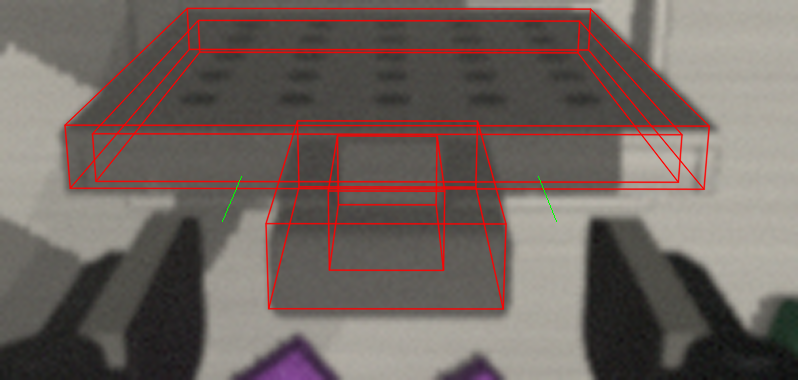

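View pics/o_s2.png

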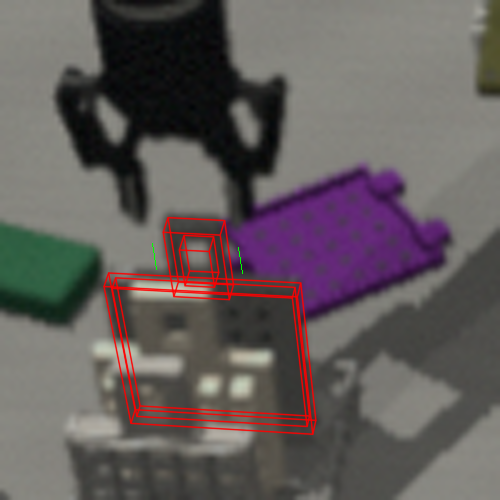

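View pics/o_d2.png

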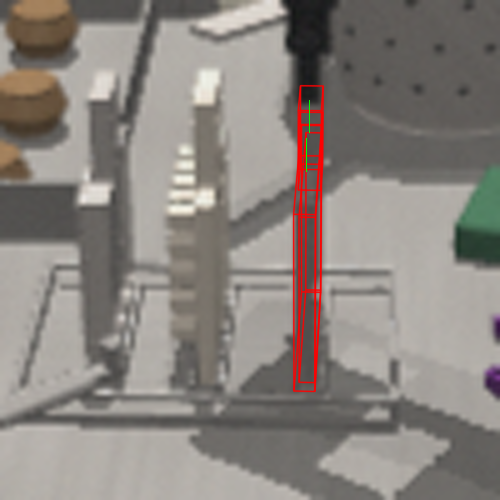

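The guard model fits all three views, but the fingertips look well above where the stated geometry puts them. I'll triangulate them.

```bash
python3 - <<'E'
from ov import *
for a in ['w2','s2','d2']:
    c,s=load(f'pics/{a}.pkl'); print(a,s['time'],s['ee_pos'].round(4),s['finger_gap'].round(4))
cw,sw=load('pics/w2.pkl');W=cam(cw,sw);S=cam(load('pics/s2.pkl')[0])
g=lambda u,v:(150+(u+.5)/3.8-.5,170+(v+.5)/3.8-.5); h=lambda u,v:(150+(u+.5)/5-.5,120+(v+.5)/5-.5)
print(tri([(W,g(193,217)),(S,h(243,218))]))
print(tri([(W,g(605,217)),(S,h(137,218))]))
c,s=load('pics/w1.pkl');print(s['ee_pos'],s['finger_gap'])
s=robot.sense();print(s['ee_pos'],s['finger_gap'])
cv2.imwrite('pics/w2c.png',cv2.resize(cw['image'][220:330,140:370],(800,383),interpolation=cv2.INTER_CUBIC))
c=viewer.capture('scene');cv2.imwrite('pics/s2c.png',cv2.resize(c['image'][80:200,140:260],(600,600),interpolation=cv2.INTER_CUBIC))
E
```

```text
Traceback (most recent call last):
AttributeError: 'float' object has no attribute 'round'
```

```bash
python3 - <<'E'
from ov import *
for a in ['w2','s2','d2']:
    c,s=load(f'pics/{a}.pkl'); print(a,s['time'],s['ee_pos'].round(4),s['finger_gap'])
cw,sw=load('pics/w2.pkl');W=cam(cw,sw);S=cam(load('pics/s2.pkl')[0])
g=lambda u,v:(150+(u+.5)/3.8-.5,170+(v+.5)/3.8-.5); h=lambda u,v:(150+(u+.5)/5-.5,120+(v+.5)/5-.5)
print(tri([(W,g(193,217)),(S,h(243,218))]))
print(tri([(W,g(605,217)),(S,h(137,218))]))
s=robot.sense();print(s['ee_pos'],s['finger_gap'])
c=viewer.capture('scene');cv2.imwrite('pics/s2c.png',cv2.resize(c['image'][80:200,140:260],(600,600),interpolation=cv2.INTER_CUBIC))
E
```

```text
w2 2.5 [ 0.498  -0.2335  0.1736] 0.05462530844046313
s2 2.45 [ 0.4977 -0.2333  0.1732] 0.055218446254520465
d2 2.4 [ 0.4972 -0.2329  0.1721] 0.055160721391453546
(array([ 0.50632024, -0.20265237,  0.200856  ]), [array([-7.6,  5.9]), array([-1.3,  0.9])])
(array([ 0.51154179, -0.26263887,  0.20520975]), [array([ 1.1, -0.2]), array([ 0.2, -0. ])])
[ 0.49800115 -0.23351346  0.17373246] 0.05477051691354771
```

View pics/s2c.png

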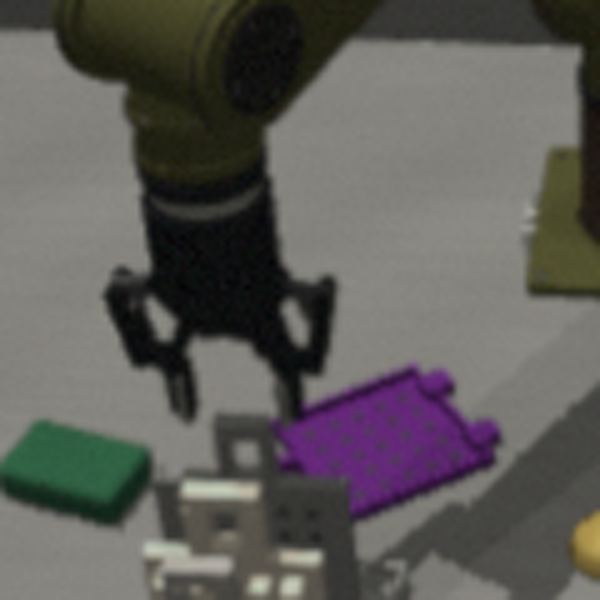

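```bash
python3 - <<'E'
from ov import *
S=cam(load('pics/scene0.pkl'));D=cam(load('pics/side0.pkl'))
print('pred tips s0',proj(S,[[.6493-.0425,0,.1905],[.6493+.0425,0,.1905]]),'d0',proj(D,[[.6493-.0425,0,.1905],[.6493+.0425,0,.1905]]))
y=.0425
P=[[.6,-.235-y,.3313],[.6,-.235+y,.3313]]
print('s1 in 800px',proj(S,P)*800/512,'d1',proj(D,P)*800/512)
s=load('pics/scene0.png') if 0 else cv2.imread('pics/scene0.png');d=cv2.imread('pics/side0.png')
a=cv2.resize(s[130:220,220:310],(400,400),interpolation=cv2.INTER_CUBIC);b=cv2.resize(d[100:200,160:260],(400,400),interpolation=cv2.INTER_CUBIC)
cv2.imwrite('pics/e5.png',np.hstack([a,b]))
E
```

```text
pred tips s0 [[260.43456664 193.15445871]
 [258.02132616 214.92137333]] d0 [[231.41253971 195.16665766]
 [199.2754065  194.57687261]]
s1 in 800px [[247.64276056 231.98117199]
 [295.64526203 234.14969021]] d1 [[379.28011484 170.05546357]
 [374.55147539 185.14091241]]
```

View pics/e5.png

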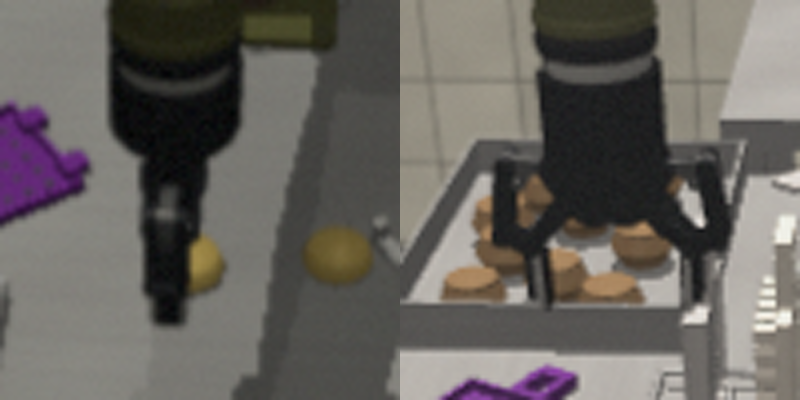

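```bash
python3 - <<'E'
from ov import *
S=cam(load('pics/scene0.pkl'));D=cam(load('pics/side0.pkl'))
print(tri([(S,(258.3,202.5)),(D,(196.3,176.5))]))
# tip heights assuming known x,y
for n,C,px,xy in [('d0',D,(196.3,176.5),(.692,0)),('d0b',D,(233.7,175),(.6075,0)),('s0',S,(258.3,202.5),(.692,0))]:
    zs=np.linspace(.15,.3,151);p=proj(C,[[*xy,z] for z in zs]);i=np.argmin(np.linalg.norm(p-px,axis=1));print(n,zs[i],p[i],px)
h=lambda u,v:(140+(u+.5)/5-.5,80+(v+.5)/5-.5)
for px,xy in [(h(185,418),(.498,-.2335-.03)),(h(290,412),(.498,-.2335+.03))]:
    zs=np.linspace(.1,.3,201);p=proj(S,[[*xy,z] for z in zs]);i=np.argmin(np.linalg.norm(p-px,axis=1));print('s2',zs[i],p[i],px)
E
```

```text
(array([0.69527015, 0.00077813, 0.24340741]), [array([-0.1, -0.3]), array([-0.2,  0.2])])
d0 0.244 [197.40963102 176.40239393] (196.3, 176.5)
d0b 0.249 [230.00877854 175.16000617] (233.7, 175)
s0 0.239 [257.98744101 202.50944051] (258.3, 202.5)
s2 0.195 [178.30132873 162.8802585 ] (176.6, 163.2)
s2 0.202 [197.09177284 162.08318255] (197.6, 162.0)
```

Measured tips are at z≈0.20 with the TCP at 0.174, which contradicts the stated 22 mm ahead. A harmless test settles it: close the jaws here to 3.2 cm. They will stop at 3.6 only if they already straddle the lug.

Request:
{"op": "servo_tool", "data": {"slide": [[0,0,0],[0,0,0],[0,0,0],[0,0,0],[0,0,0]], "spin": [0,0,0,0,0], "jaw": [4.5,4,3.4,3.2,3.2], "squeeze": 25}}

```text
time: 3.1
ee_pos: [0.4974, -0.2331, 0.1724]
tool_rot: [0.0, 0.707, 0.0, -0.707]
ft_force: [0.3, 1.3, 3.9]
finger_gap: 0.0346
```

```bash
python3 shot.py side:d3 scene:s3 wrist:w3; python3 - <<'E'
from h import *
d=load('pics/d3.pkl')[0]['image'];s=load('pics/s3.pkl')[0]['image'];w=load('pics/w3.pkl')[0]['image']
cv2.imwrite('pics/e6.png',np.hstack([cv2.resize(d[110:210,215:315],(400,400),interpolation=cv2.INTER_CUBIC),cv2.resize(s[130:230,150:250],(400,400),interpolation=cv2.INTER_CUBIC)]))
E
```

```text
3.2 [ 0.4974 -0.2331  0.1724] [-0.58  1.6   4.6 ] 0.03462133553284696 [-0.54 -0.07  1.92  0.    1.29  1.03]
```

View pics/e6.png

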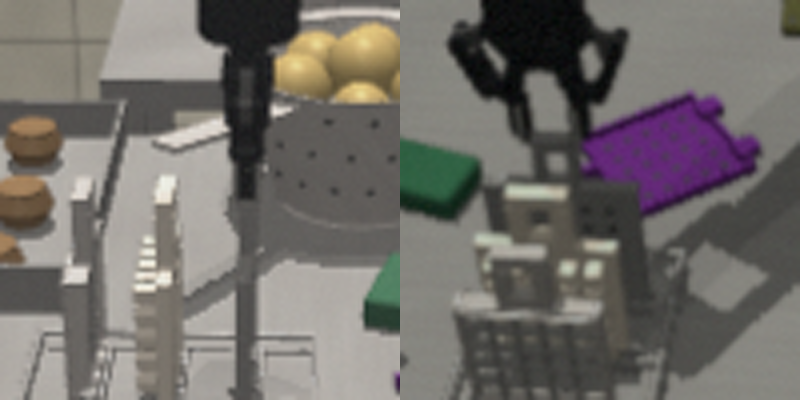

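View pics/w3.png

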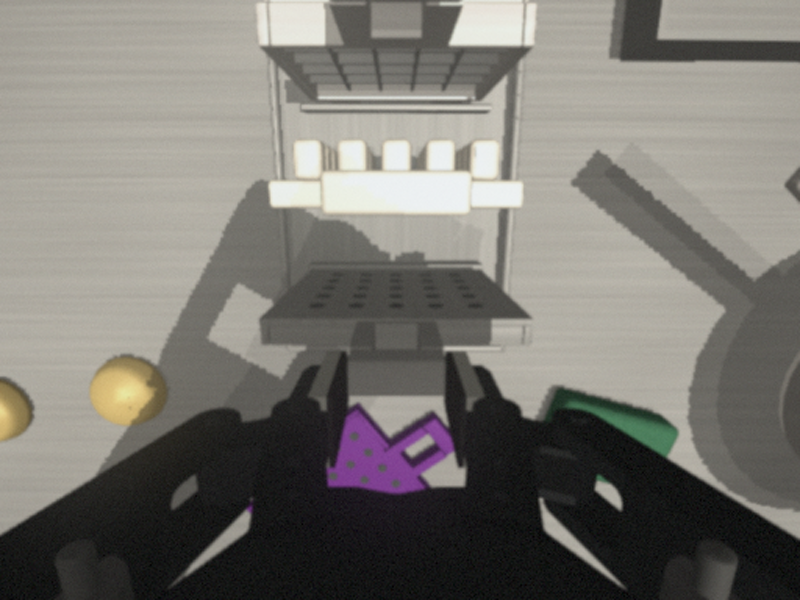

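The jaws stopped at 34.6 mm with light contact, so the tips reach only the very top of the lug. The pads really are about 35 mm farther back than stated, as the pictures show. I'll open and go down 3.2 cm.

Request:
{"op": "servo_tool", "data": {"slide": [[0,0,0],[0,0,0],[0,0,0],[0,0,-0.8],[0,0,-1.6],[0,0,-2.4],[0,0,-3.2],[0,0,-3.2],[0,0,-3.2]], "spin": [0,0,0,0,0,0,0,0,0], "jaw": [4.5,5.2,5.2,5.2,5.2,5.2,5.2,5.2,5.2], "squeeze": 60}}

```text
time: 4.15
ee_pos: [0.4968, -0.2329, 0.1393]
tool_rot: [-0.0, -0.707, -0.0, 0.707]
ft_force: [0.9, -0.2, 0.6]
finger_gap: 0.0523
```

```bash
python3 shot.py side:d4 scene:s4 wrist:w4; python3 - <<'E'
from h import *
d=load('pics/d4.pkl')[0]['image'];s=load('pics/s4.pkl')[0]['image'];w=load('pics/w4.pkl')[0]['image']
a=np.hstack([cv2.resize(d[110:210,215:315],(400,400),interpolation=cv2.INTER_CUBIC),cv2.resize(s[130:230,150:250],(400,400),interpolation=cv2.INTER_CUBIC)])
cv2.imwrite('pics/e7.png',np.vstack([a,cv2.resize(w[200:328,128:384],(800,400))])[:800])
E
```

```text
4.25 [ 0.4973 -0.2332  0.1401] [ 1.14  0.26 -0.34] 0.051884113081963515 [-0.54 -0.04  1.95  0.    1.23  1.03]
```

View pics/e7.png

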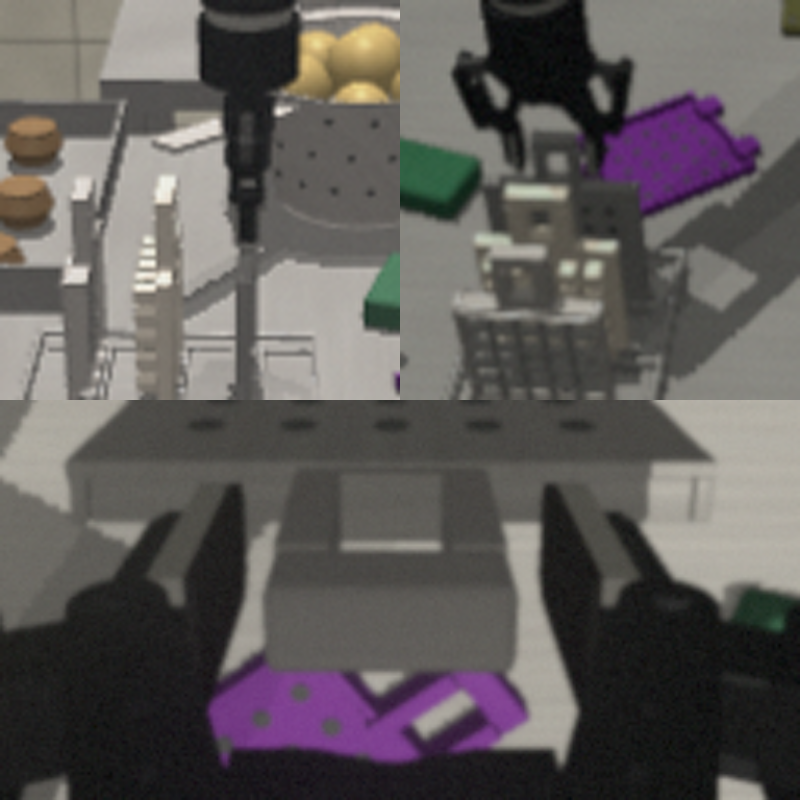

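The fingers now straddle the lug (wrist pads at x 240 and 545, lug 270-515). I'll grip and lift.

Request:
{"op": "servo_tool", "data": {"slide": [[0,0,0],[0,0,0],[0,0,0],[0,0,0],[0,0,0.5],[0,0,1.5],[0,0,3],[0,0,5],[0,0,8],[0,0,8],[0,0,8]], "spin": [0,0,0,0,0,0,0,0,0,0,0], "jaw": [4.0,3.2,3.2,3.2,3.2,3.2,3.2,3.2,3.2,3.2,3.2], "squeeze": 60}}

```text
time: 5.4
ee_pos: [0.4973, -0.2333, 0.2207]
tool_rot: [0.001, 0.708, -0.0, -0.707]
ft_force: [0.6, 0.7, -3.3]
finger_gap: 0.0351
```

```bash
python3 shot.py side:d5 scene:s5 wrist:w5; python3 - <<'E'
from h import *
d=load('pics/d5.pkl')[0]['image'];s=load('pics/s5.pkl')[0]['image'];w=load('pics/w5.pkl')[0]['image']
a=np.hstack([cv2.resize(d[90:230,205:345],(400,400),interpolation=cv2.INTER_CUBIC),cv2.resize(s[90:230,130:270],(400,400),interpolation=cv2.INTER_CUBIC)])
cv2.imwrite('pics/e8.png',np.vstack([a,cv2.resize(w[200:328,128:384],(800,400))])[:800])
E
```

```text
5.5 [ 0.4962 -0.2326  0.218 ] [ 0.42  0.03 -3.29] 0.03556582064391595 [-0.54 -0.1   1.87 -0.    1.38  1.03]
```

View pics/e8.png

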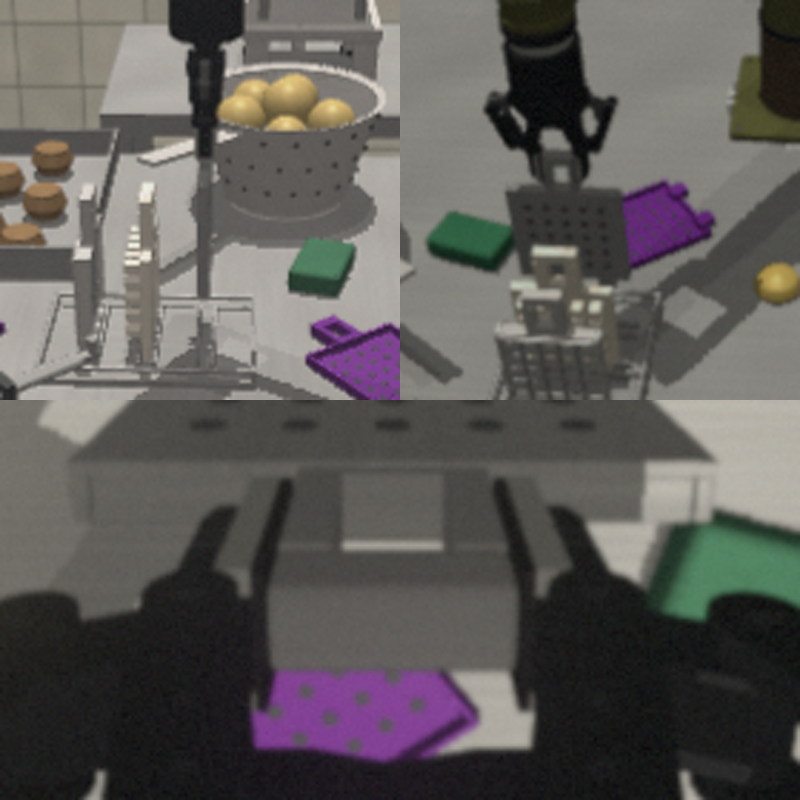

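The guard is lifted clear, and the scene view shows its flat perforated back facing +x, as expected. I'll carry it to just outside the hook's open end, still high, and measure the bar from the wrist there.

Request:
{"op": "servo_tool", "data": {"slide": [[0,1.5,0],[0,4,0],[0,7.5,0],[0,11,0],[0.5,14.5,0],[1.2,18,0],[2,21.5,0],[3,25,0],[3.8,28,0],[4.3,30.5,0],[4.6,32,0],[4.6,32.9,0]], "spin": [0,0,0,0,0.08,0.18,0.3,0.42,0.54,0.62,0.68,0.716], "jaw": [3.2,3.2,3.2,3.2,3.2,3.2,3.2,3.2,3.2,3.2,3.2,3.2]}}

```text
time: 6.75
ee_pos: [0.5421, 0.0979, 0.2184]
tool_rot: [-0.249, -0.661, -0.25, 0.662]
ft_force: [0.7, 0.2, -3.2]
finger_gap: 0.0354
```

```bash
python3 shot.py side:d6 scene:s6 wrist:w6
```

```text
6.85 [0.5422 0.0971 0.2188] [ 0.5   0.   -3.06] 0.03530249245992508 [ 0.08 -0.1   1.87  0.    1.38  0.93]
```

View pics/w6.png

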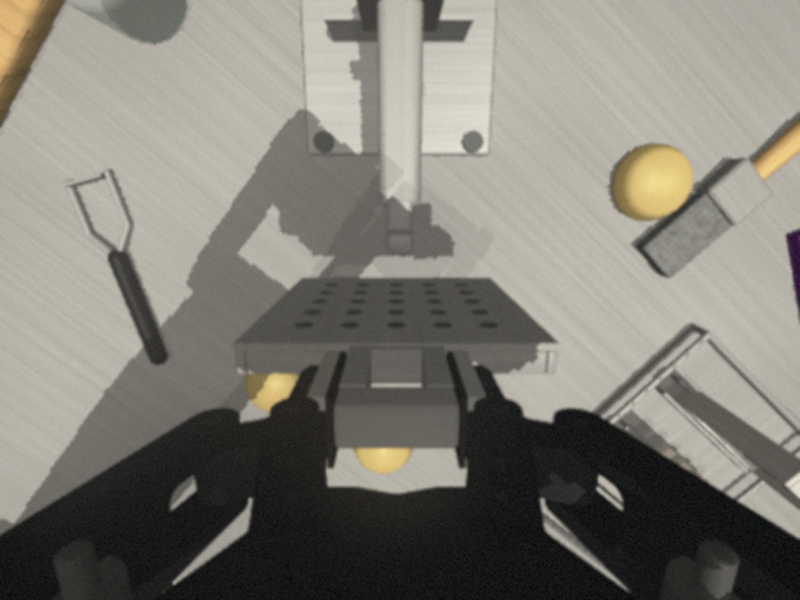

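View pics/s6.png

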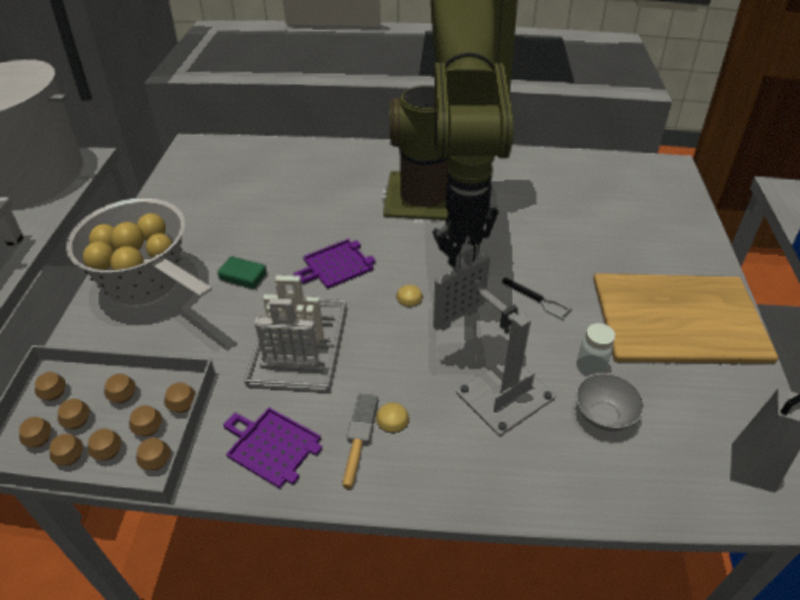

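The bar runs almost straight up the wrist picture (centre x≈401, lip at (399,240)), and the guard is square to it. I'll enlarge this and overlay the hook and guard models.

```bash
cat >> ov.py <<'E'
def hookmodel(col=-8):
    return [box(-78,14,-8,8,-8,0),box(-94,-78,-5,5,-8,0),box(-94,-86,-5,5,-8,12)]
def drawhook(im,C,X,yaw,crop,sc,col):
    R=Rn.from_euler('z',yaw).as_matrix()
    for P,E in hookmodel():
        p=proj(C,(P/1000)@R.T+X); p=((p+.5-np.array(crop))*sc-.5)
        for a,b in E: cv2.line(im,tuple(int(v) for v in np.round(p[a]*8)),tuple(int(v) for v in np.round(p[b]*8)),col,1,cv2.LINE_AA,3)
E
python3 - <<'E'
from ov import *
c,s=load('pics/w6.pkl');W=cam(c,s)
yaw=np.deg2rad(41);X=np.array([.5772,.1256,.2126])+.09*np.array([np.cos(yaw),np.sin(yaw),0]);print(X)
crop=(200,0);sc=6
im=cv2.resize(c['image'][0:170,200:312],None,fx=sc,fy=sc,interpolation=cv2.INTER_CUBIC);o=im.copy()
drawhook(o,W,X,yaw,crop,sc,(0,0,255))
o=np.hstack([im,o]);print(o.shape)
cv2.imwrite('pics/f1a.png',cv2.resize(im[:, :],None,fx=.588,fy=.588) if 0 else im[0:560]);cv2.imwrite('pics/f1b.png',np.hstack([im[560:,50:650] if 0 else im[560:1020]]))
cv2.imwrite('pics/f1c.png',cv2.resize(o,(790,600)))
E
```

```text
[0.64512386 0.18464531 0.2126    ]
(1020, 1344, 3)
```

View pics/f1a.png

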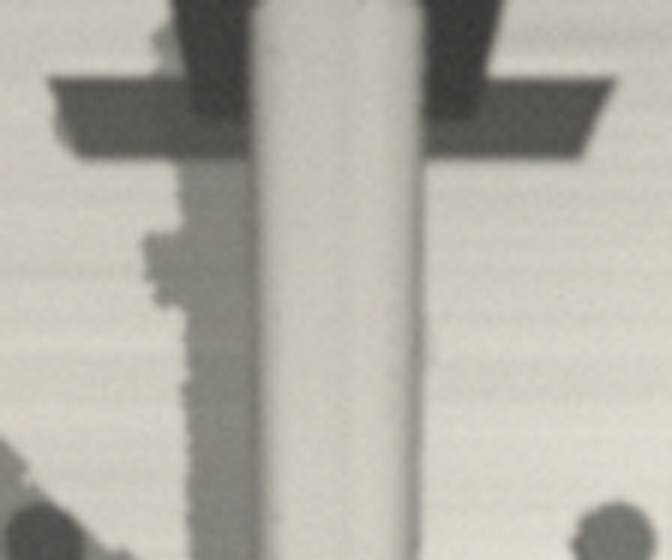

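View pics/f1b.png

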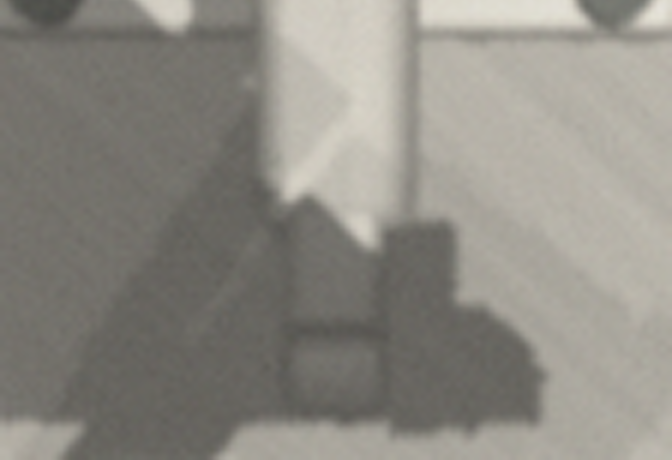

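View pics/f1c.png

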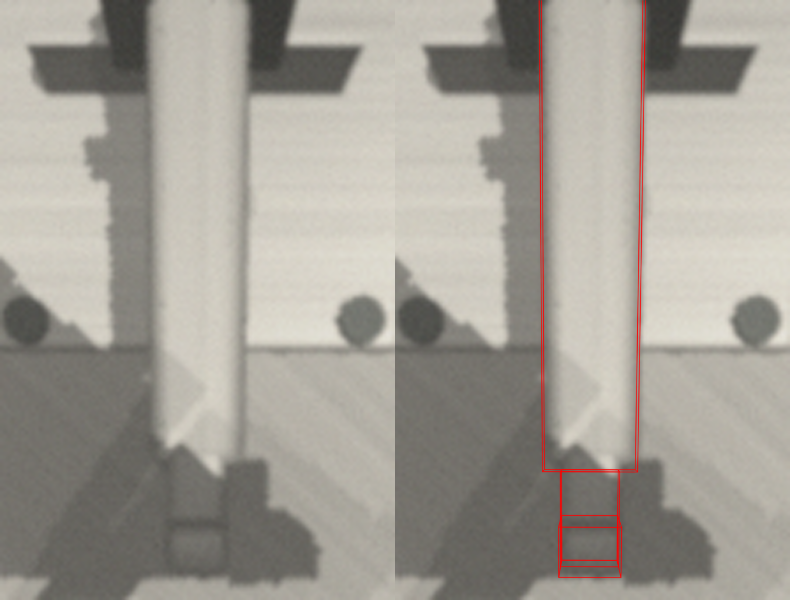

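```bash
python3 - <<'E'
from ov import *
c,s=load('pics/w6.pkl');W=cam(c,s)
# bar centre line fit
f=lambda u,v:((u+.5)/6-.5+200,(v+.5)/6-.5)
pts=[f(337.5,20),f(337.5,300),f(338.5,540),f(337.5,660),f(336,935)]
zs=[.2126]*4+[.2246]
P=np.array([atz(W,p,z) for p,z in zip(pts,zs)]);print(P.round(4))
d=P[0]-P[3];print('bar yaw top',np.degrees(np.arctan2(d[1],d[0])))
d=P[0]-P[4];print('bar yaw w lip',np.degrees(np.arctan2(d[1],d[0])))
d=P[1]-P[4];print(np.degrees(np.arctan2(d[1],d[0])))
q=s['tool_rot'];T=Rn.from_quat([q[1],q[2],q[3],q[0]]).as_matrix();print(T.round(4), 'tool z dir yaw+180',np.degrees(np.arctan2(-T[1,2],-T[0,2])))
yaw=np.arctan2(-T[1,2],-T[0,2])
crop=(140,170);sc=5
im=cv2.resize(c['image'][170:290,140:370],None,fx=sc,fy=sc,interpolation=cv2.INTER_CUBIC);raw=im.copy()
O=s['ee_pos']+np.array([-.0004*np.cos(yaw),-.0004*np.sin(yaw),.034]);print(O)
draw(im,W,'guard',O,yaw,crop,sc,(0,0,255))
cv2.imwrite('pics/f2.png',cv2.resize(np.vstack([raw,im]),None,fx=.69,fy=.69))
E
```

```text
[[0.6376 0.1779 0.2126]
 [0.6206 0.1629 0.2126]
 [0.605  0.1491 0.2126]
 [0.5967 0.1419 0.2126]
 [0.5778 0.1255 0.2246]]
bar yaw top 41.33536374438493
bar yaw w lip 41.16750567818943
41.1012071942243
[[-0.0018  0.6582 -0.7528]
 [ 0.     -0.7528 -0.6582]
 [-1.     -0.0012  0.0014]] tool z dir yaw+180 41.165079769363295
[0.54185774 0.09685396 0.25277571]
```

View pics/f2.png

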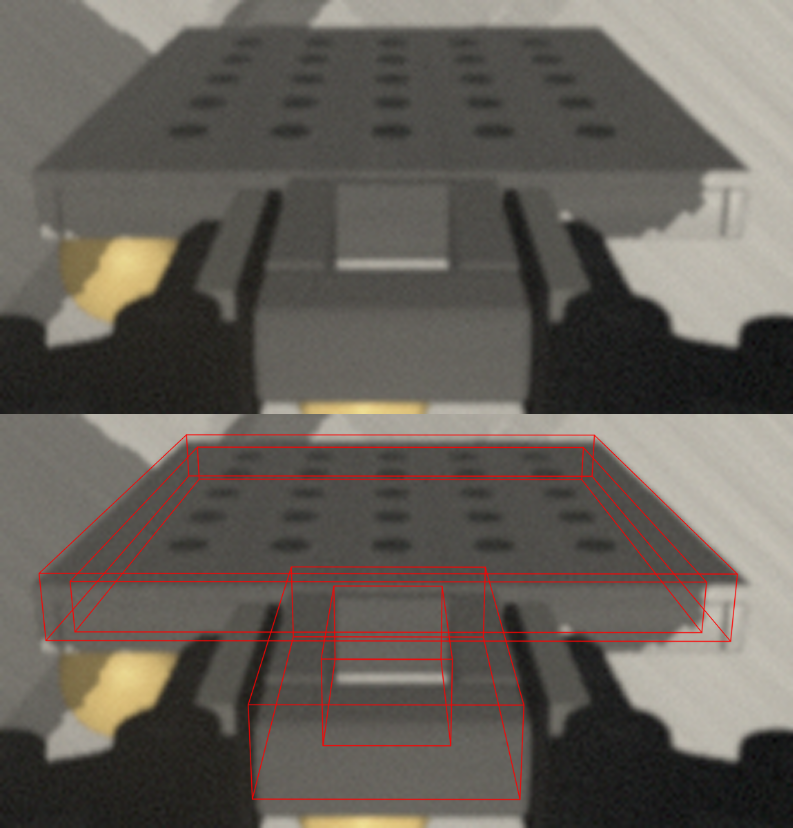

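Tool yaw is 41.2° against a bar yaw of 41.1-41.3°, so the angle is right. The bar axis lies about 1.4 mm towards tool +y of the slot, which is world (+0.09, -0.105) cm. I'll correct that, come down to entry height (17 mm over the bar) and look again.

Request:
{"op": "servo_tool", "data": {"slide": [[0.09,-0.1,-0.5],[0.09,-0.1,-1.3],[0.09,-0.1,-2.1],[0.09,-0.1,-2.5],[0.09,-0.1,-2.5],[0.09,-0.1,-2.5]], "spin": [0,0,0,0,0,0], "jaw": [3.2,3.2,3.2,3.2,3.2,3.2]}}

```text
time: 7.5
ee_pos: [0.5439, 0.0948, 0.1946]
tool_rot: [-0.248, -0.662, -0.248, 0.662]
ft_force: [0.9, 0.7, -2.8]
finger_gap: 0.0354
```

```bash
cat > pan.py <<'E'
import sys
from ov import *
# usage: tag ; wrist crop top, side crop, scene crop
t=sys.argv[1]
w=load(f'pics/w{t}.pkl')[0]['image'];d=load(f'pics/d{t}.pkl')[0]['image'];s=load(f'pics/s{t}.pkl')[0]['image']
a=np.hstack([cv2.resize(d[120:260,140:300],(400,350),interpolation=cv2.INTER_CUBIC),cv2.resize(s[120:260,240:400],(400,350),interpolation=cv2.INTER_CUBIC)])
b=cv2.resize(w[90:270,140:370],(800,626),interpolation=cv2.INTER_CUBIC)
cv2.imwrite(f'pics/pa{t}.png',a);cv2.imwrite(f'pics/pb{t}.png',b)
E
python3 shot.py side:d7 scene:s7 wrist:w7; python3 pan.py 7
```

```text
7.6 [0.5442 0.0949 0.1952] [-0.32 -0.52 -2.27] 0.03508443167420678 [ 0.08 -0.08  1.89 -0.    1.33  0.93]
```

View pics/pa7.png

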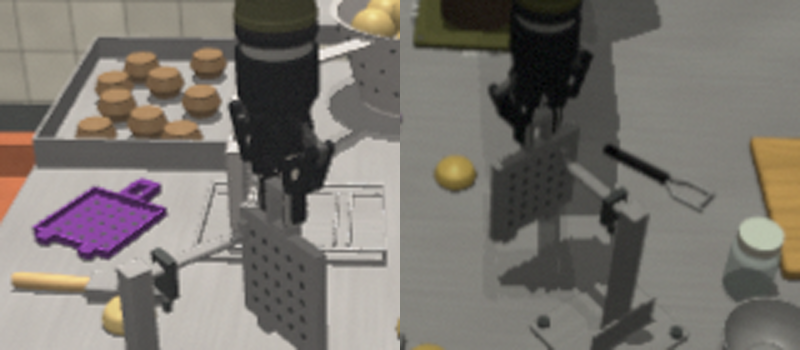

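View pics/pb7.png

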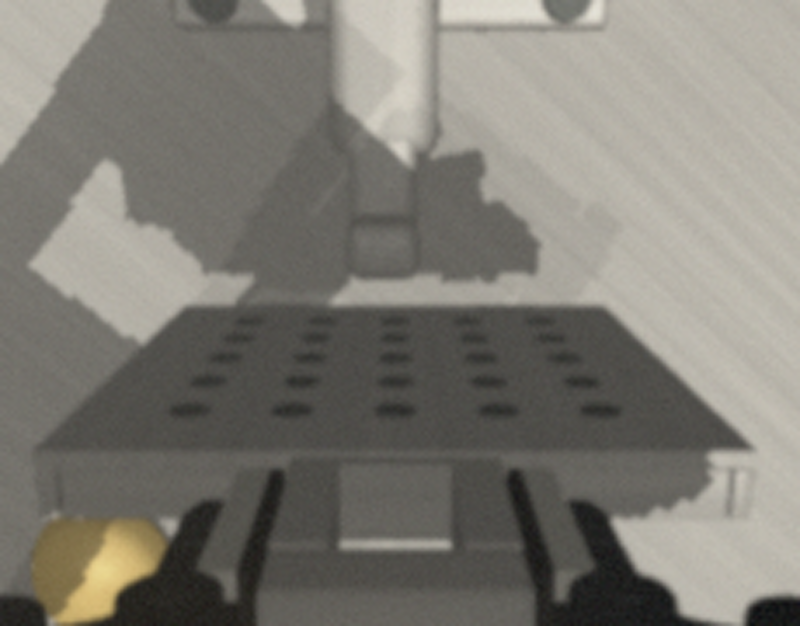

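After settling, the lip (384) and bar (386) lie left of the slot centre (395), so I overshot by about 1.4 mm. The earlier picture was taken before the arm had settled. I'll take that back, advance 3 cm to just before the lip, settle and check.

Request:
{"op": "servo_tool", "data": {"slide": [[-0.09,0.1,0],[0.7,0.75,0],[1.4,1.45,0],[2.0,1.95,0],[2.17,2.07,0],[2.17,2.07,0],[2.17,2.07,0],[2.17,2.07,0]], "spin": [0,0,0,0,0,0,0,0], "jaw": [3.2,3.2,3.2,3.2,3.2,3.2,3.2,3.2]}}

```text
time: 8.45
ee_pos: [0.5654, 0.1155, 0.1946]
tool_rot: [-0.248, -0.662, -0.248, 0.662]
ft_force: [-0.4, 0.2, -3.1]
finger_gap: 0.0352
```

```bash
python3 shot.py side:d8 scene:s8 wrist:w8; python3 pan.py 8
```

```text
8.55 [0.5654 0.1155 0.1947] [ 0.58 -0.25 -2.77] 0.03506872695589143 [ 0.11 -0.02  1.84 -0.    1.33  0.96]
```

View pics/pa8.png

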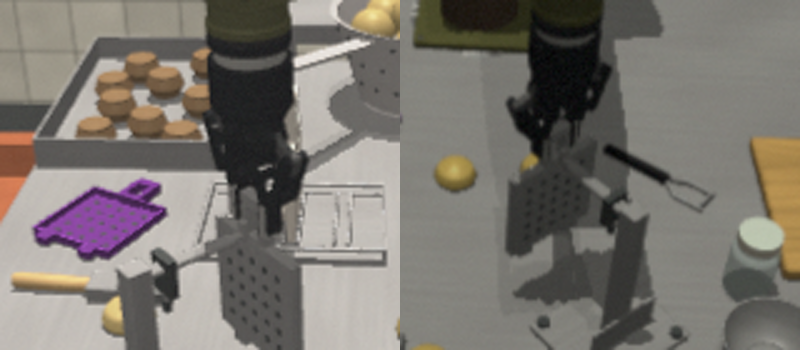

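View pics/pb8.png

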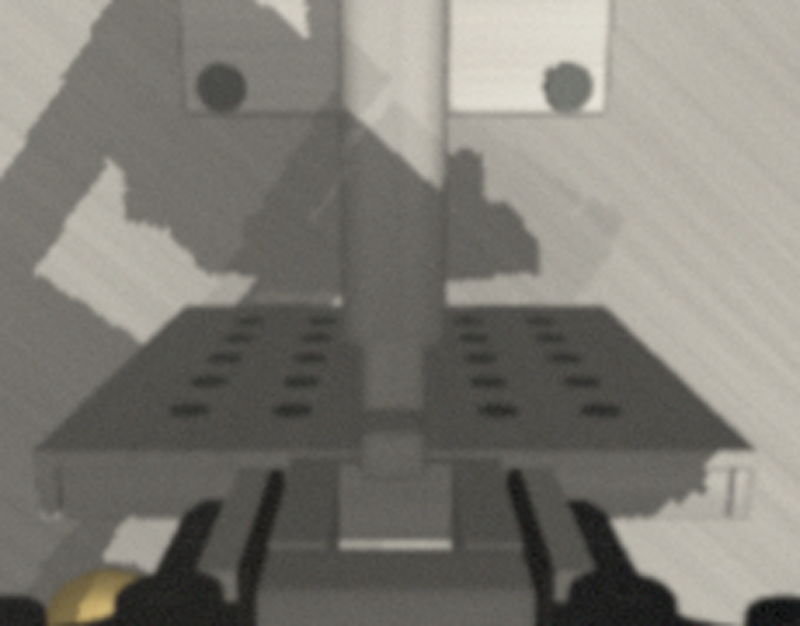

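Lip (394.5), bar (395) and slot (395.5) are now in line. I'll advance 3.4 cm over the lip.

Request:
{"op": "servo_tool", "data": {"slide": [[0.38,0.33,0],[0.75,0.66,0],[1.13,0.99,0],[1.51,1.32,0],[1.88,1.65,0],[2.26,1.98,0],[2.56,2.24,0],[2.56,2.24,0],[2.56,2.24,0]], "spin": [0,0,0,0,0,0,0,0,0], "jaw": [3.2,3.2,3.2,3.2,3.2,3.2,3.2,3.2,3.2]}}

```text
time: 9.5
ee_pos: [0.5912, 0.1381, 0.1947]
tool_rot: [-0.248, -0.662, -0.248, 0.662]
ft_force: [-1.2, -0.2, -2.4]
finger_gap: 0.0351
```

```bash
python3 shot.py side:d9 scene:s9 wrist:w9; python3 pan.py 9
```

```text
9.6 [0.5911 0.138  0.1947] [ 0.59  0.24 -1.94] 0.03509434578404955 [ 0.14  0.04  1.77 -0.    1.33  0.99]
```

View pics/pa9.png

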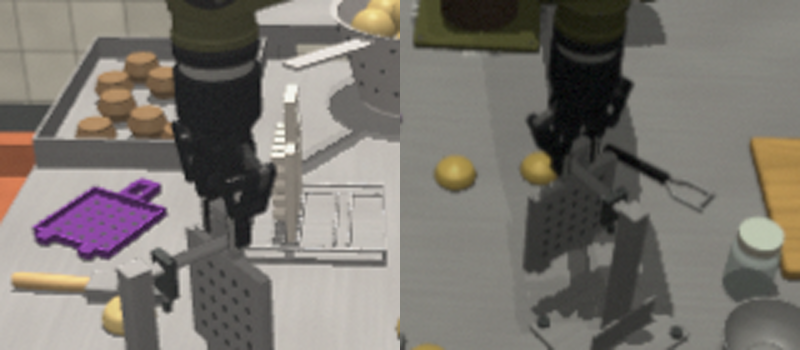

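View pics/pb9.png

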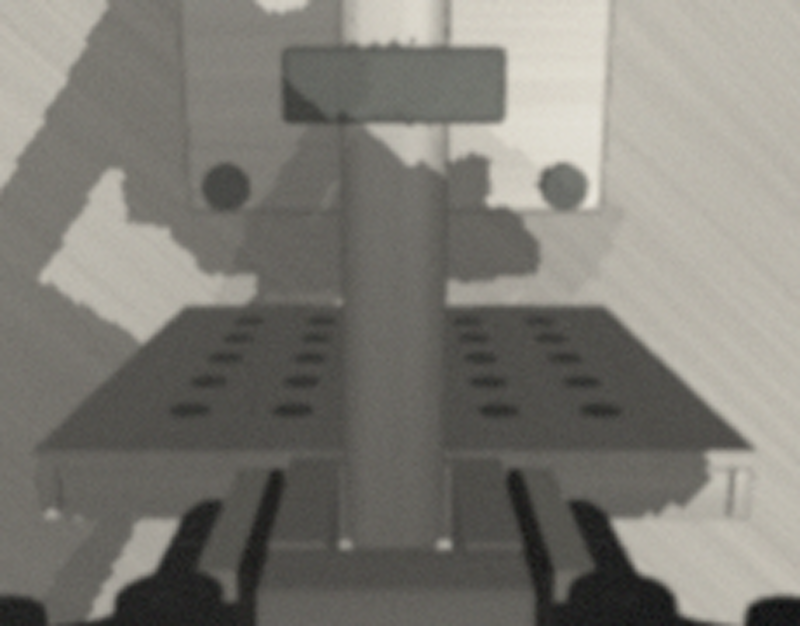

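The bar sits centred in the slot, and the collar shows ahead at (395, 47-123). Now I'll lower it.

Request:
{"op": "servo_tool", "data": {"slide": [[0,0,-0.4],[0,0,-0.8],[0,0,-1.2],[0,0,-1.4],[0,0,-1.5],[0,0,-1.5]], "spin": [0,0,0,0,0,0], "jaw": [3.2,3.2,3.2,3.2,3.2,3.2]}}

```text
time: 10.25
ee_pos: [0.5911, 0.138, 0.1795]
tool_rot: [-0.248, -0.662, -0.248, 0.662]
ft_force: [-0.6, -0.9, -2.2]
finger_gap: 0.0353
```

```bash
python3 -c "
from h import *
c,s=load('pics/w9.pkl');W=cam(c,s)
p=atz(W,(140+395/3.478,90+121/3.478),.2206);print('collar front top',p, 'x_h',(p[0]-.5778)*.7524+(p[1]-.1255)*.6587-.09)
s=robot.sense();print(s['ee_pos'].round(4),s['ft_force'].round(2))"
```

```text
collar front top [0.63882103 0.17842214 0.2206    ] x_h -0.009227960240992178
[0.5911 0.138  0.1795] [-0.6  -0.87 -2.17]
```

Request:
{"op": "servo_tool", "data": {"slide": [[0,0,-0.1],[0,0,-0.1],[0,0,-0.2],[0,0,-0.2]], "spin": [0,0,0,0], "jaw": [3.2,3.2,3.2,3.2]}}

```text
time: 10.65
ee_pos: [0.5912, 0.1381, 0.1776]
tool_rot: [-0.248, -0.662, -0.248, 0.662]
ft_force: [-1.1, 0.1, -1.8]
finger_gap: 0.0354
```

```bash
python3 -c "
from h import *
s=robot.sense();print(s['ee_pos'].round(4),s['ft_force'].round(2))"
```

```text
[0.5912 0.1381 0.1776] [-1.05  0.12 -1.79]
```

Request:
{"op": "servo_tool", "data": {"slide": [[0,0,-0.05],[0,0,-0.1],[0,0,-0.15],[0,0,-0.15]], "spin": [0,0,0,0], "jaw": [3.2,3.2,3.2,3.2]}}

```text
time: 11.05
ee_pos: [0.5911, 0.1381, 0.1761]
tool_rot: [-0.248, -0.662, -0.248, 0.662]
ft_force: [0.1, 0.4, -2.4]
finger_gap: 0.0353
```

Request:
{"op": "servo_tool", "data": {"slide": [[0,0,-0.1],[0,0,-0.15],[0,0,-0.2],[0,0,-0.2]], "spin": [0,0,0,0], "jaw": [3.2,3.2,3.2,3.2]}}

```text
time: 11.45
ee_pos: [0.5913, 0.1381, 0.1754]
tool_rot: [0.248, 0.662, 0.248, -0.662]
ft_force: [-4.2, -0.2, 4.6]
finger_gap: 0.0354
```

```bash
python3 shot.py side:d10 scene:s10 wrist:w10; python3 pan.py 10
```

```text
11.55 [0.5914 0.1381 0.1754] [-2.99 -0.71  6.09] 0.03515414084680247 [ 0.14  0.06  1.79 -0.    1.3   0.99]
```

View pics/pb10.png

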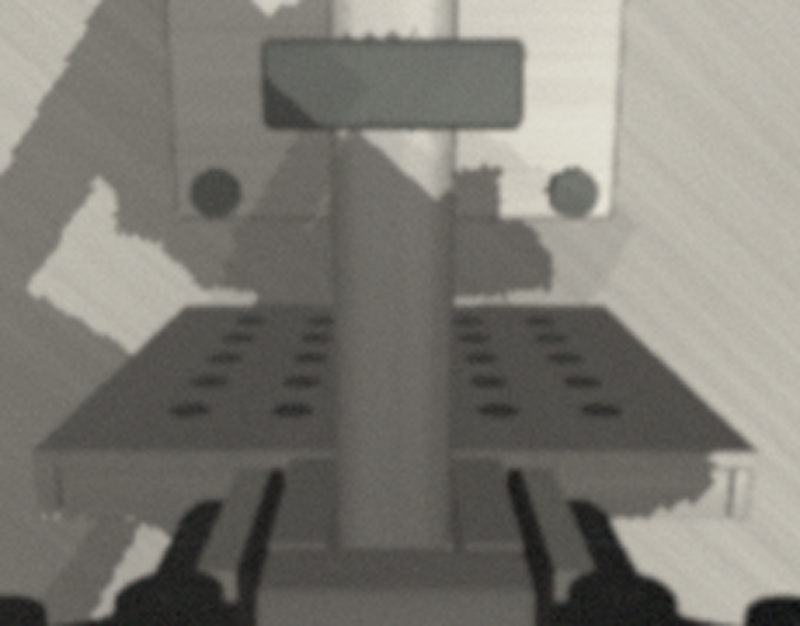

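Contact is felt at ee z≈0.1755, with a stiffness of about 7 N/mm. I'll ease off 0.5 mm and slide 5 cm in. The collar is estimated at x -9 mm, so home is around -16.

Request:
{"op": "servo_tool", "data": {"slide": [[0.1,0.09,0.05],[0.5,0.44,0.05],[1.0,0.87,0.05],[1.5,1.31,0.05],[2.0,1.75,0.05],[2.5,2.19,0.05],[3.0,2.63,0.05],[3.5,3.06,0.05],[3.76,3.29,0.05],[3.76,3.29,0.05]], "spin": [0,0,0,0,0,0,0,0,0,0], "jaw": [3.2,3.2,3.2,3.2,3.2,3.2,3.2,3.2,3.2,3.2]}}

```text
time: 12.6
ee_pos: [0.63, 0.1714, 0.1754]
tool_rot: [0.248, 0.663, 0.248, -0.662]
ft_force: [-1.7, -1.2, 4.9]
finger_gap: 0.0353
```

```bash
cat > st.py <<'E'
from h import *
s=robot.sense();f=s['ft_force'];p=s['ee_pos'];d=np.array([.7524,.6587]);n=np.array([-.6587,.7524]);L=np.array([.5778,.1255])
print('t',s['time'],'x_h',round(((p[:2]-L)@d-.09)*1000,2),'y_h',round((p[:2]-L)@n*1000,2),'z',round(p[2],4),'Fx_h',round(f[:2]@d,2),'Fy_h',round(f[:2]@n,2),'Fz',round(f[2],2))
E
python3 st.py
```

```text
t 12.6 x_h -20.53 y_h 0.14 z 0.1754 Fx_h -2.1 Fy_h 0.22 Fz 4.85
```

Request:
{"op": "servo_tool", "data": {"slide": [[0.04,0.03,0.03],[0.08,0.07,0.03],[0.11,0.1,0.03],[0.15,0.13,0.03]], "spin": [0,0,0,0], "jaw": [3.2,3.2,3.2,3.2]}}

```text
time: 13.0
ee_pos: [0.6304, 0.1719, 0.1754]
tool_rot: [-0.248, -0.662, -0.248, 0.662]
ft_force: [-3.2, -3.1, 5.7]
finger_gap: 0.035
```

```bash
python3 st.py
```

```text
t 13.0 x_h -19.85 y_h 0.28 z 0.1754 Fx_h -4.46 Fy_h -0.28 Fz 5.71
```

Request:
{"op": "servo_tool", "data": {"slide": [[0.04,0.03,0.05],[0.08,0.07,0.05],[0.11,0.1,0.05],[0.15,0.13,0.05]], "spin": [0,0,0,0], "jaw": [3.2,3.2,3.2,3.2]}}

```text
time: 13.4
ee_pos: [0.6318, 0.1736, 0.1754]
tool_rot: [-0.248, -0.662, -0.248, 0.662]
ft_force: [-2.3, -2.3, 3.9]
finger_gap: 0.0354
```

```bash
python3 st.py
```

```text
t 13.4 x_h -17.73 y_h 0.62 z 0.1754 Fx_h -3.23 Fy_h -0.17 Fz 3.94
```

Request:
{"op": "servo_tool", "data": {"slide": [[0.04,0.03,0.02],[0.08,0.06,0.02],[0.12,0.09,0.02],[0.16,0.12,0.02]], "spin": [0,0,0,0], "jaw": [3.2,3.2,3.2,3.2]}}

```text
time: 13.8
ee_pos: [0.6331, 0.1748, 0.1754]
tool_rot: [-0.248, -0.662, -0.248, 0.663]
ft_force: [-3.0, -1.6, 2.0]
finger_gap: 0.0352
```

```bash
python3 st.py
```

```text
t 13.8 x_h -15.92 y_h 0.69 z 0.1754 Fx_h -3.27 Fy_h 0.78 Fz 2.0
```

Request:
{"op": "servo_tool", "data": {"slide": [[0.04,0.03,0],[0.08,0.06,0],[0.12,0.09,0],[0.16,0.12,0]], "spin": [0,0,0,0], "jaw": [3.2,3.2,3.2,3.2]}}

```text
time: 14.2
ee_pos: [0.6329, 0.1748, 0.1754]
tool_rot: [-0.248, -0.66, -0.248, 0.664]
ft_force: [-11.7, -5.9, 6.1]
finger_gap: 0.0353
```

```bash
python3 st.py
```

```text
t 14.2 x_h -16.06 y_h 0.76 z 0.1754 Fx_h -12.7 Fy_h 3.31 Fz 6.14
```

Home is felt at x_h≈-16 with a resistance of 12.7 N, about 3 N of it sliding friction. One more small push makes the 12 N firm.

Request:
{"op": "servo_tool", "data": {"slide": [[0.03,0.0,0.02],[0.06,0.0,0.03],[0.06,0.0,0.03],[0.06,0.0,0.03]], "spin": [0,0,0,0], "jaw": [3.2,3.2,3.2,3.2]}}

```text
time: 14.6
ee_pos: [0.6329, 0.1748, 0.1754]
tool_rot: [-0.248, -0.659, -0.248, 0.665]
ft_force: [-11.8, -6.6, 6.0]
finger_gap: 0.0352
```

```bash
python3 st.py;python3 shot.py side:d11 scene:s11 wrist:w11; python3 pan.py 11
```

```text
t 14.6 x_h -16.12 y_h 0.78 z 0.1754 Fx_h -13.27 Fy_h 2.79 Fz 6.03
14.7 [0.6329 0.1748 0.1754] [-12.09  -6.98   5.98] 0.0351707357707052 [ 0.19  0.17  1.67 -0.    1.31  1.04]
```

View pics/pb11.png

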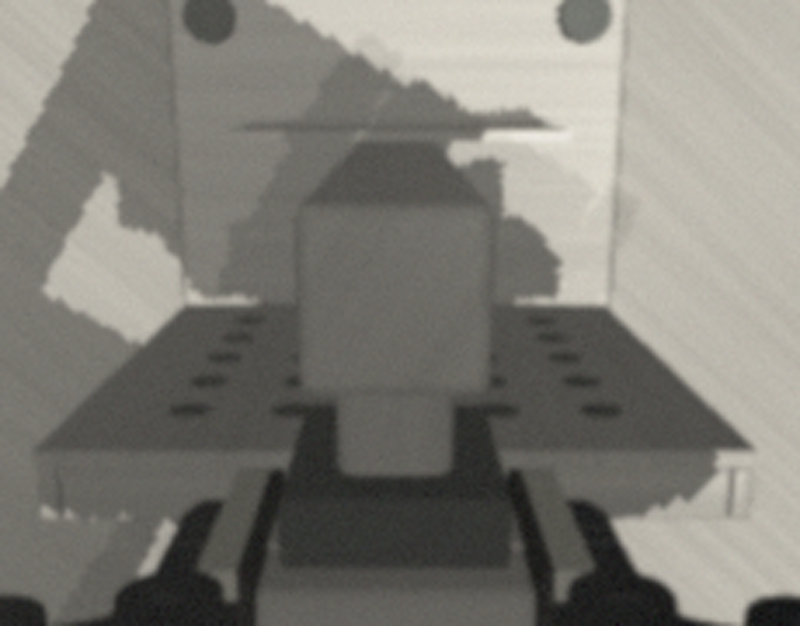

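View pics/pa11.png

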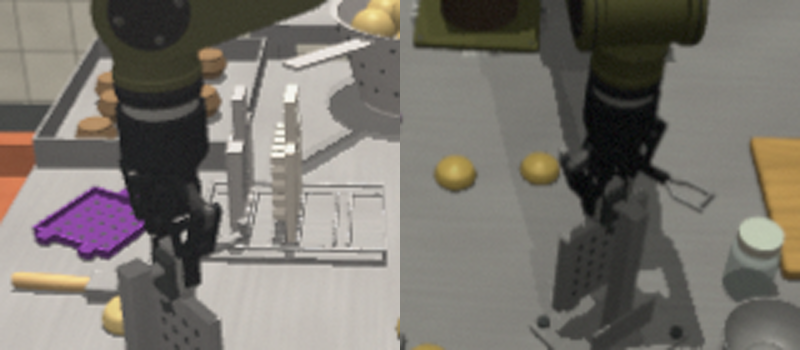

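The guard's lug is against the collar and the pushing resistance is 13.3 N. Now unload, release, rise and take a look.

Request:
{"op": "servo_tool", "data": {"slide": [[-0.08,-0.07,0.04],[-0.15,-0.13,0.06],[-0.15,-0.13,0.06],[-0.15,-0.13,0.06],[-0.15,-0.13,0.06],[-0.15,-0.13,0.06],[-0.15,-0.13,1],[-0.15,-0.13,3],[-0.15,-0.13,6],[-0.15,-0.13,9.5],[-0.15,-0.13,10],[-0.15,-0.13,10]], "spin": [0,0,0,0,0,0,0,0,0,0,0,0], "jaw": [3.2,3.2,3.9,4.6,5.4,5.4,5.4,5.4,5.4,5.4,5.4,5.4]}}

```text
time: 15.95
ee_pos: [0.6351, 0.1749, 0.2789]
tool_rot: [0.248, 0.664, 0.248, -0.661]
ft_force: [-0.6, -0.2, -0.2]
finger_gap: 0.0541
```

```bash
python3 st.py;python3 shot.py side:d12 scene:s12 wrist:w12; python3 pan.py 12
```

```text
t 15.95 x_h -14.34 y_h -0.58 z 0.2789 Fx_h -0.62 Fy_h 0.24 Fz -0.19
16.05 [0.6336 0.1746 0.2749] [ 0.34  0.46 -0.37] 0.05402269734021611 [0.19 0.11 1.56 0.   1.47 1.04]
```

View pics/pb12.png

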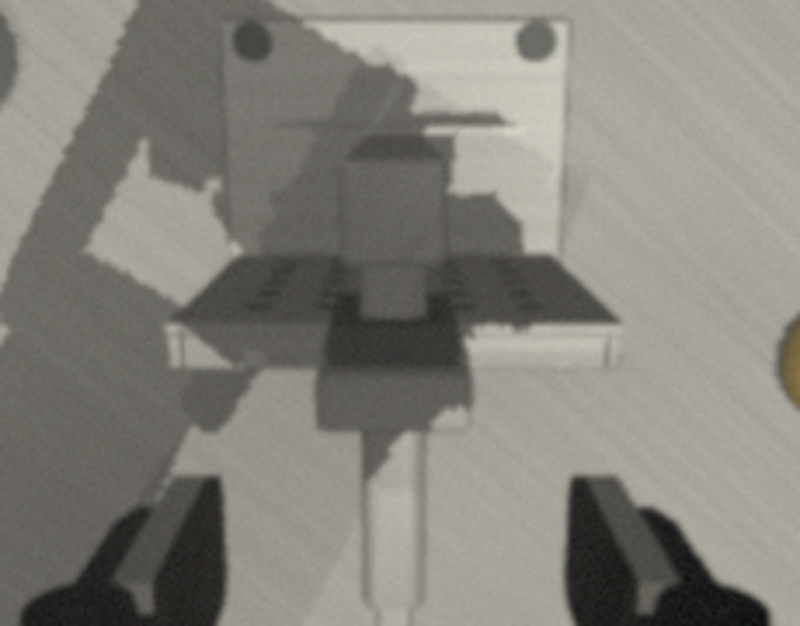

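View pics/pa12.png

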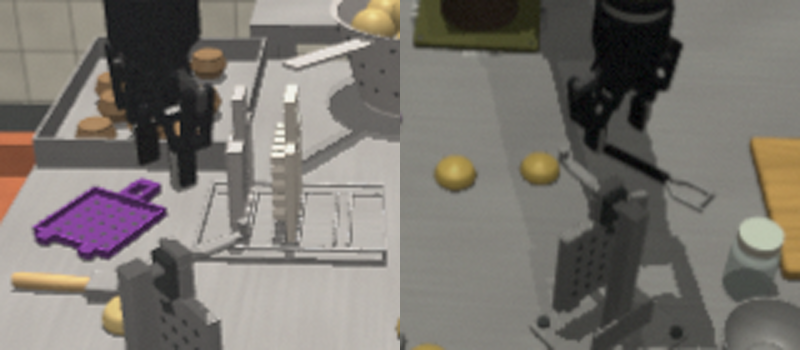

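The guard hangs home and square. I'll go to the knife grid.

Request:
{"op": "servo_tool", "data": {"slide": [[0,-2,0],[-0.1,-6,0],[-0.2,-10.5,0],[-0.3,-15,0],[-0.4,-19.5,0],[-0.5,-24,0],[-0.6,-28.5,0],[-0.7,-33,0],[-0.8,-37.5,0],[-0.9,-40.8,0],[-0.9,-40.8,-2],[-0.9,-40.8,-5]], "spin": [-0.05,-0.15,-0.25,-0.35,-0.45,-0.55,-0.65,-0.7,-0.716,-0.716,-0.716,-0.716], "jaw": [5.8,5.8,5.8,5.8,5.8,5.8,5.8,5.8,5.8,5.8,5.8,5.8]}}

```text
time: 17.3
ee_pos: [0.6253, -0.2351, 0.2258]
tool_rot: [-0.0, 0.708, -0.001, -0.707]
ft_force: [0.2, 0.2, -0.9]
finger_gap: 0.0583
```

Request:
{"op": "servo_tool", "data": {"slide": [[0,0,-0.2],[0,0,-2],[0,0,-4],[0,0,-6.5],[0,0,-8],[0,0,-8.6],[0,0,-8.6],[0,0,-8.6]], "spin": [0,0,0,0,0,0,0,0], "jaw": [5.8,5.8,5.8,5.8,5.8,5.8,5.8,5.8]}}

```text
time: 18.1
ee_pos: [0.6258, -0.2336, 0.1413]
tool_rot: [0.001, 0.708, 0.0, -0.706]
ft_force: [-0.1, -0.1, -0.1]
finger_gap: 0.058
```

```bash
python3 shot.py side:d13 scene:s13 wrist:w13; python3 - <<'E'
from ov import *
c,s=load('pics/w13.pkl');W=cam(c,s)
crop=(140,170);sc=5
im=cv2.resize(c['image'][170:310,140:370],None,fx=sc,fy=sc,interpolation=cv2.INTER_CUBIC)
draw(im,W,'knife',np.array([.6245,-.233,.174]),0,crop,sc,(0,0,255))
cv2.imwrite('pics/f3.png',cv2.resize(im,None,fx=.69,fy=.69))
d=load('pics/d13.pkl')[0]['image'];s=load('pics/s13.pkl')[0]['image']
cv2.imwrite('pics/f3b.png',np.hstack([cv2.resize(d[90:230,180:320],(400,400),interpolation=cv2.INTER_CUBIC),cv2.resize(s[110:250,120:260],(400,400),interpolation=cv2.INTER_CUBIC)]))
E
```

```text
18.2 [ 0.626  -0.2337  0.1418] [-0.5  -1.06 -0.13] 0.05821268861605251 [-0.44  0.21  1.67 -0.    1.25  1.13]
```

View pics/f3.png

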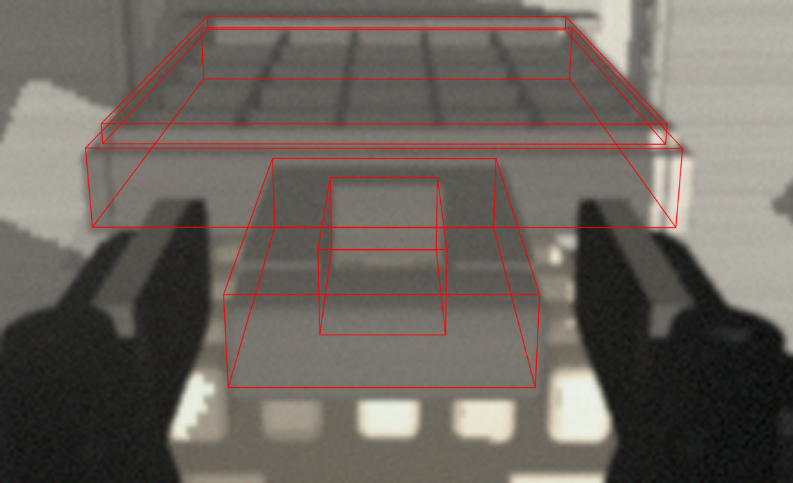

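View pics/f3b.png

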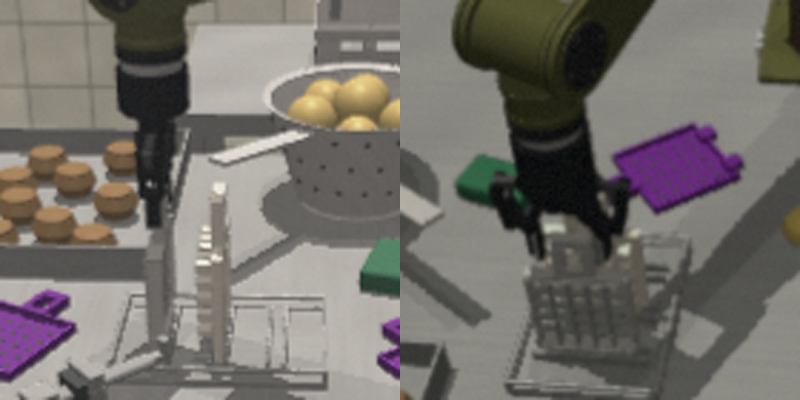

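Request:
{"op": "servo_tool", "data": {"slide": [[-0.15,0,0],[-0.15,0,0],[-0.15,0,0],[-0.15,0,0],[-0.15,0,0.5],[-0.15,0,1.5],[-0.15,0,3],[-0.15,0,5],[-0.15,0,7],[-0.15,0,8],[-0.15,0,8]], "spin": [0,0,0,0,0,0,0,0,0,0,0], "jaw": [5.2,4.4,3.8,3.8,3.8,3.8,3.8,3.8,3.8,3.8,3.8], "squeeze": 70}}

```text
time: 19.35
ee_pos: [0.6246, -0.2339, 0.2231]
tool_rot: [0.001, 0.709, -0.0, -0.706]
ft_force: [0.1, -0.2, -4.2]
finger_gap: 0.0409
```

```bash
python3 shot.py side:d14 scene:s14 wrist:w14; python3 - <<'E'
from ov import *
d=load('pics/d14.pkl')[0]['image'];s=load('pics/s14.pkl')[0]['image'];w=load('pics/w14.pkl')[0]['image']
a=np.hstack([cv2.resize(d[60:200,180:320],(400,400),interpolation=cv2.INTER_CUBIC),cv2.resize(s[90:230,120:260],(400,400),interpolation=cv2.INTER_CUBIC)])
cv2.imwrite('pics/f4.png',np.vstack([a,cv2.resize(w[170:298,128:384],(800,400),interpolation=cv2.INTER_CUBIC)]))
E
```

```text
19.45 [ 0.6233 -0.2332  0.2196] [ 0.76  0.74 -5.16] 0.04107319140232868 [-0.44  0.15  1.61 -0.    1.38  1.13]
```

View pics/f4.png

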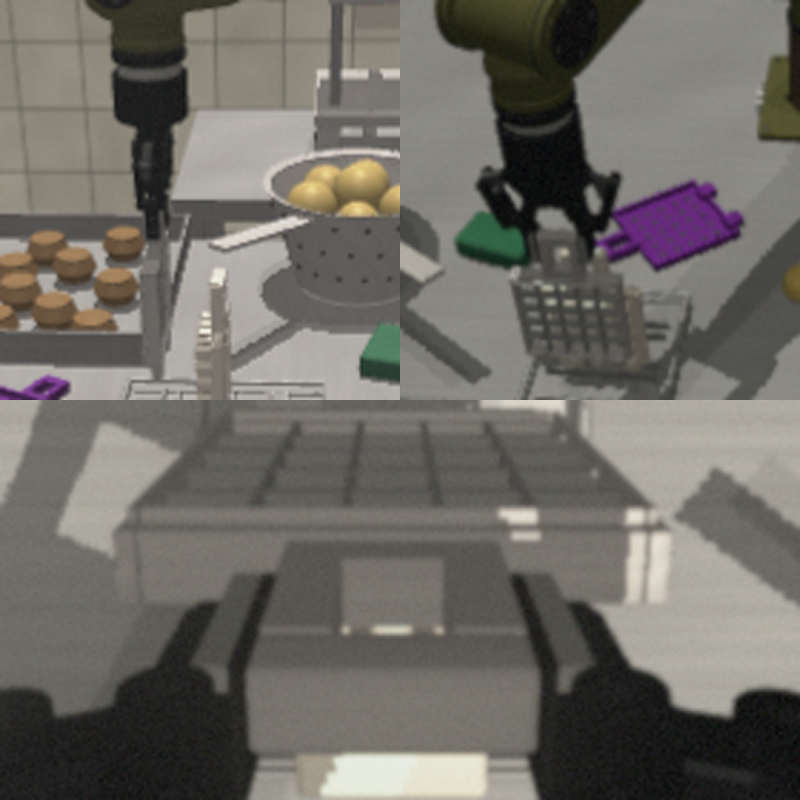

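The step faces +x, as it should, and the grip is centred. I'll carry the grid to the same entry line as before.

Request:
{"op": "servo_tool", "data": {"slide": [[0,1.5,0],[0,4,0],[0,7.5,0],[0,11.5,0],[-1,15,0],[-2.5,18.5,0],[-4,22,0],[-5.5,25,0],[-6.8,28,0],[-7.6,30.5,0],[-8.06,32.2,0],[-8.06,32.93,0]], "spin": [0,0,0,0,0.08,0.18,0.3,0.42,0.54,0.62,0.68,0.716], "jaw": [3.8,3.8,3.8,3.8,3.8,3.8,3.8,3.8,3.8,3.8,3.8,3.8]}}

```text
time: 20.7
ee_pos: [0.5414, 0.0981, 0.219]
tool_rot: [-0.249, -0.661, -0.25, 0.662]
ft_force: [0.1, -0.6, -3.8]
finger_gap: 0.0409
```

Request:
{"op": "servo_tool", "data": {"slide": [[0,0,-0.6],[0,0,-1.4],[0,0,-2.2],[0,0,-2.5],[0.4,0.35,-2.5],[0.8,0.7,-2.5],[1.4,1.22,-2.5],[2.0,1.75,-2.5],[2.26,1.97,-2.5],[2.26,1.97,-2.5],[2.26,1.97,-2.5],[2.26,1.97,-2.5]], "spin": [0,0,0,0,0,0,0,0,0,0,0,0], "jaw": [3.8,3.8,3.8,3.8,3.8,3.8,3.8,3.8,3.8,3.8,3.8,3.8]}}

```text
time: 21.9
ee_pos: [0.5654, 0.1156, 0.195]
tool_rot: [-0.248, -0.662, -0.248, 0.662]
ft_force: [0.4, -0.7, -4.1]
finger_gap: 0.041
```

```bash
python3 st.py; python3 shot.py side:d15 scene:s15 wrist:w15; python3 pan.py 15
```

```text
t 21.9 x_h -105.83 y_h 0.71 z 0.195 Fx_h -0.2 Fy_h -0.82 Fz -4.06
22.0 [0.5654 0.1156 0.195 ] [-0.05  1.07 -4.42] 0.04118374269427942 [ 0.11 -0.02  1.84 -0.    1.33  0.96]
```

View pics/pb15.png

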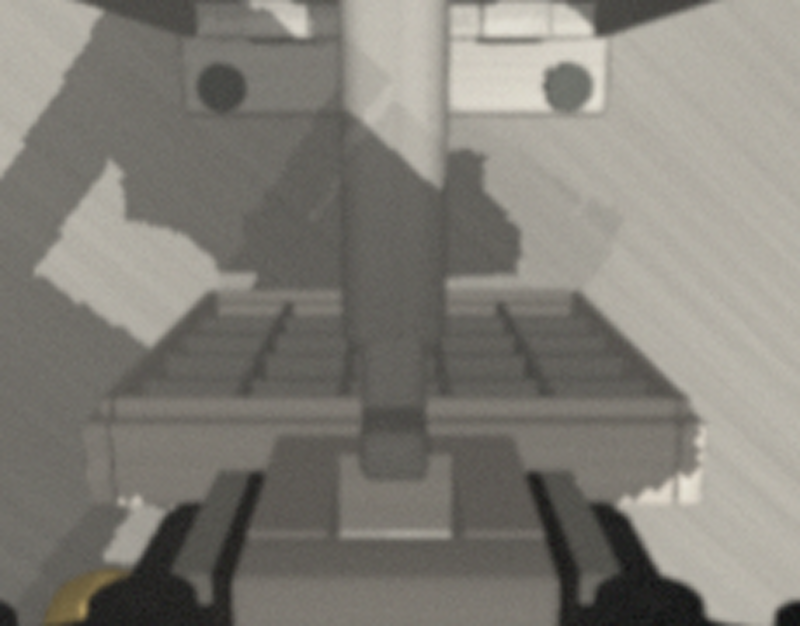

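View pics/pa15.png

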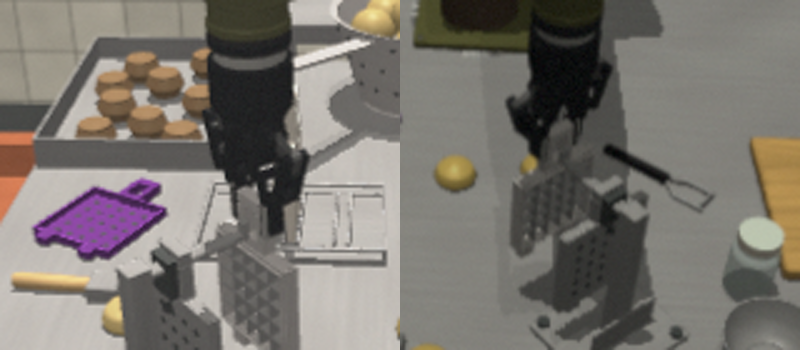

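Lip (394.5) and slot (396) are in line. I'll advance over the lip and begin to lower.

Request:
{"op": "servo_tool", "data": {"slide": [[0.38,0.33,0],[0.75,0.66,0],[1.13,0.99,0],[1.51,1.32,0],[1.88,1.65,0],[2.26,1.98,0],[2.56,2.24,0],[2.56,2.24,0],[2.56,2.24,-0.5],[2.56,2.24,-1.0],[2.56,2.24,-1.4],[2.56,2.24,-1.5]], "spin": [0,0,0,0,0,0,0,0,0,0,0,0], "jaw": [3.8,3.8,3.8,3.8,3.8,3.8,3.8,3.8,3.8,3.8,3.8,3.8]}}

```text
time: 23.25
ee_pos: [0.5905, 0.1379, 0.1788]
tool_rot: [-0.248, -0.662, -0.248, 0.663]
ft_force: [0.2, 0.3, -4.9]
finger_gap: 0.0413
```

Request:
{"op": "servo_tool", "data": {"slide": [[0,0,-0.1],[0,0,-0.2],[0,0,-0.3],[0,0,-0.36],[0,0,-0.42],[0,0,-0.45]], "spin": [0,0,0,0,0,0], "jaw": [3.8,3.8,3.8,3.8,3.8,3.8]}}

```text
time: 23.85
ee_pos: [0.5912, 0.1381, 0.1757]
tool_rot: [0.248, 0.662, 0.248, -0.662]
ft_force: [-1.0, -0.4, -2.5]
finger_gap: 0.0411
```

```bash
python3 st.py; python3 shot.py side:d16 scene:s16 wrist:w16; python3 pan.py 16
```

```text
t 23.85 x_h -71.6 y_h 0.63 z 0.1757 Fx_h -1.07 Fy_h 0.35 Fz -2.49
23.95 [0.5913 0.1381 0.1758] [ 0.13  0.32 -3.62] 0.041053684127383507 [ 0.14  0.06  1.79 -0.    1.3   1.  ]
```

View pics/pb16.png

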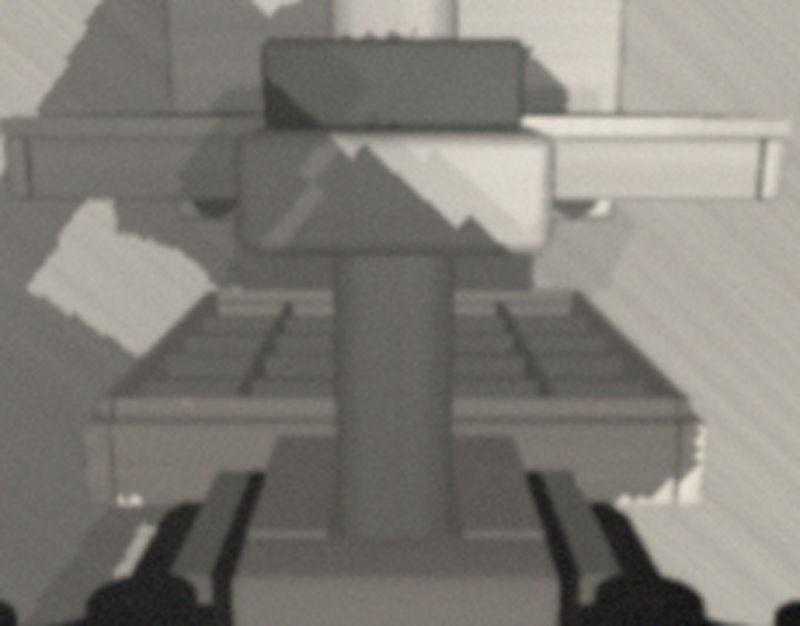

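Guard and grid are both square to the bar. I'll lower a little more to feel the bar.

Request:
{"op": "servo_tool", "data": {"slide": [[0,0,-0.04],[0,0,-0.08],[0,0,-0.1],[0,0,-0.1]], "spin": [0,0,0,0], "jaw": [3.8,3.8,3.8,3.8]}}

```text
time: 24.4
ee_pos: [0.5913, 0.1381, 0.1757]
tool_rot: [0.248, 0.662, 0.248, -0.662]
ft_force: [-4.7, -0.9, 5.0]
finger_gap: 0.0412
```

```bash
python3 st.py
```

```text
t 24.4 x_h -71.58 y_h 0.6 z 0.1757 Fx_h -4.18 Fy_h 2.42 Fz 4.97
```

Request:
{"op": "servo_tool", "data": {"slide": [[0.1,0.09,0.06],[0.5,0.44,0.06],[1.0,0.87,0.06],[1.5,1.31,0.06],[2.0,1.75,0.06],[2.4,2.1,0.06],[2.56,2.24,0.06],[2.56,2.24,0.06]], "spin": [0,0,0,0,0,0,0,0], "jaw": [3.8,3.8,3.8,3.8,3.8,3.8,3.8,3.8]}}

```text
time: 25.2
ee_pos: [0.6178, 0.1609, 0.1757]
tool_rot: [0.248, 0.663, 0.248, -0.662]
ft_force: [-1.7, -2.0, 4.3]
finger_gap: 0.0408
```

```bash
python3 st.py
```

```text
t 25.2 x_h -36.61 y_h 0.28 z 0.1757 Fx_h -2.62 Fy_h -0.4 Fz 4.33
```

Request:
{"op": "servo_tool", "data": {"slide": [[0.04,0.03,0],[0.08,0.07,0],[0.11,0.1,0],[0.15,0.13,0],[0.15,0.13,0]], "spin": [0,0,0,0,0], "jaw": [3.8,3.8,3.8,3.8,3.8]}}

```text
time: 25.7
ee_pos: [0.6187, 0.1617, 0.1757]
tool_rot: [0.248, 0.662, 0.248, -0.662]
ft_force: [-4.3, -3.5, 4.7]
finger_gap: 0.0409
```

```bash
python3 st.py
```

```text
t 25.7 x_h -35.43 y_h 0.31 z 0.1757 Fx_h -5.57 Fy_h 0.22 Fz 4.7
```

Request:
{"op": "servo_tool", "data": {"slide": [[0.04,0.03,0.03],[0.08,0.07,0.03],[0.11,0.1,0.03],[0.15,0.13,0.03],[0.15,0.13,0.03]], "spin": [0,0,0,0,0], "jaw": [3.8,3.8,3.8,3.8,3.8]}}

```text
time: 26.2
ee_pos: [0.6201, 0.163, 0.1757]
tool_rot: [0.248, 0.662, 0.248, -0.662]
ft_force: [-3.1, -3.3, 5.7]
finger_gap: 0.0407
```

```bash
python3 st.py
```

```text
t 26.2 x_h -33.47 y_h 0.41 z 0.1757 Fx_h -4.54 Fy_h -0.47 Fz 5.69
```

Request:
{"op": "servo_tool", "data": {"slide": [[0.04,0.03,0.04],[0.08,0.06,0.05],[0.11,0.09,0.05],[0.15,0.12,0.05],[0.15,0.12,0.05]], "spin": [0,0,0,0,0], "jaw": [3.8,3.8,3.8,3.8,3.8]}}

```text
time: 26.7
ee_pos: [0.6213, 0.1644, 0.1757]
tool_rot: [-0.248, -0.662, -0.248, 0.662]
ft_force: [-1.8, -2.6, 2.1]
finger_gap: 0.0411
```

```bash
python3 st.py
```

```text
t 26.7 x_h -31.66 y_h 0.57 z 0.1757 Fx_h -3.03 Fy_h -0.79 Fz 2.08
```

Request:
{"op": "servo_tool", "data": {"slide": [[0.04,0.03,0],[0.08,0.06,0],[0.12,0.09,0],[0.15,0.12,0],[0.15,0.12,0]], "spin": [0,0,0,0,0], "jaw": [3.8,3.8,3.8,3.8,3.8]}}

```text
time: 27.2
ee_pos: [0.6213, 0.1644, 0.1757]
tool_rot: [-0.248, -0.661, -0.248, 0.664]
ft_force: [-7.6, -6.0, 5.4]
finger_gap: 0.0411
```

```bash
python3 st.py
```

```text
t 27.2 x_h -31.61 y_h 0.62 z 0.1757 Fx_h -9.68 Fy_h 0.5 Fz 5.36
```

Home is felt at -31.6, where I expected it. Firm push next.

Request:
{"op": "servo_tool", "data": {"slide": [[0.04,0.03,0.02],[0.08,0.06,0.03],[0.08,0.06,0.03],[0.08,0.06,0.03]], "spin": [0,0,0,0], "jaw": [3.8,3.8,3.8,3.8]}}

```text
time: 27.6
ee_pos: [0.6212, 0.1644, 0.1758]
tool_rot: [-0.248, -0.66, -0.248, 0.665]
ft_force: [-11.5, -8.9, 6.9]
finger_gap: 0.0414
```

```bash
python3 st.py;python3 shot.py wrist:w17 side:d17 scene:s17; python3 pan.py 17
```

```text
t 27.6 x_h -31.7 y_h 0.64 z 0.1758 Fx_h -14.53 Fy_h 0.91 Fz 6.89
27.7 [0.6212 0.1644 0.1757] [-11.43  -8.72   6.94] 0.040820217540203346 [ 0.18  0.14  1.7  -0.    1.31  1.03]
```

View pics/pb17.png

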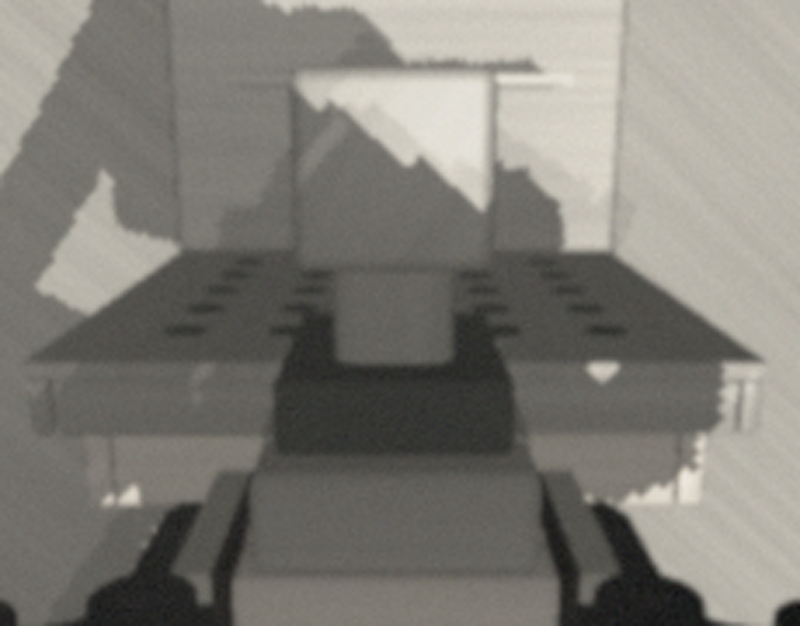

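Lugs touch, and the grid's stepped end is inside the guard's rim. Net push is about 11-14 N. I'll unload, release, rise and go to the pusher.

Request:
{"op": "servo_tool", "data": {"slide": [[-0.08,-0.07,0.04],[-0.15,-0.13,0.06],[-0.15,-0.13,0.06],[-0.15,-0.13,0.06],[-0.15,-0.13,0.06],[-0.15,-0.13,0.06],[-0.15,-0.13,1],[-0.15,-0.13,3],[-0.15,-0.13,6],[-0.15,-0.13,9.5],[-0.15,-0.13,10],[-0.15,-0.13,10]], "spin": [0,0,0,0,0,0,0,0,0,0,0,0], "jaw": [3.8,3.8,4.5,5.2,6,6,6.2,6.2,6.2,6.2,6.2,6.2]}}

```text
time: 28.95
ee_pos: [0.6231, 0.165, 0.2791]
tool_rot: [0.248, 0.664, 0.248, -0.66]
ft_force: [0.3, 0.0, 1.2]
finger_gap: 0.0617
```

```bash
python3 shot.py wrist:w18 side:d18 scene:s18; python3 pan.py 18
```

```text
29.05 [0.6216 0.1647 0.2751] [-0.21 -0.98  0.46] 0.06201681515291944 [0.18 0.08 1.6  0.   1.47 1.03]
```

View pics/pb18.png

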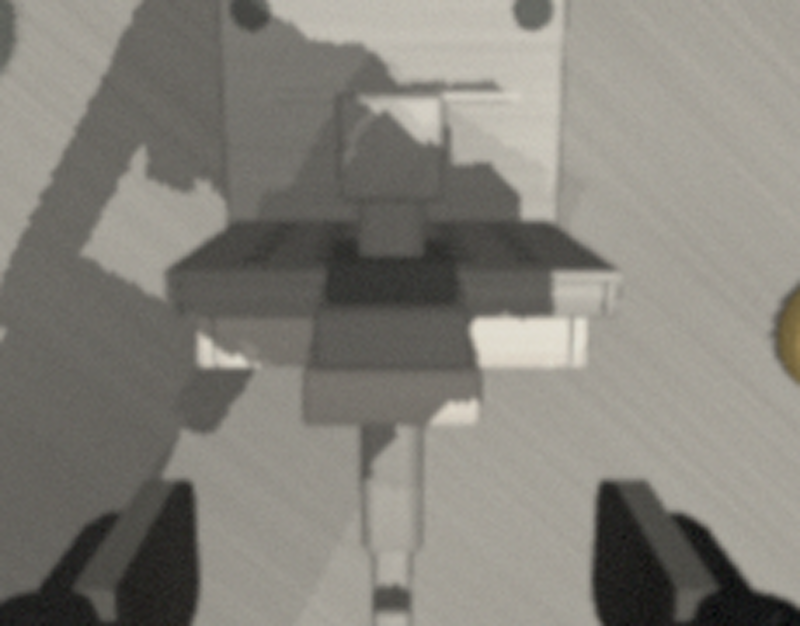

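Request:
{"op": "servo_tool", "data": {"slide": [[0,-2,0],[-0.6,-6,0],[-1.3,-10.5,0],[-2,-15,0],[-2.7,-19.5,0],[-3.4,-24,0],[-4.1,-28.5,0],[-4.9,-33,0],[-5.7,-37,0],[-6.2,-39.8,0],[-6.2,-39.8,-2],[-6.2,-39.8,-5]], "spin": [-0.05,-0.15,-0.25,-0.35,-0.45,-0.55,-0.65,-0.7,-0.716,-0.716,-0.716,-0.716], "jaw": [6.4,6.4,6.4,6.4,6.4,6.4,6.4,6.4,6.4,6.4,6.4,6.4]}}

```text
time: 30.3
ee_pos: [0.5602, -0.2348, 0.226]
tool_rot: [-0.0, 0.708, -0.001, -0.707]
ft_force: [0.1, 0.2, -0.6]
finger_gap: 0.0643
```

Request:
{"op": "servo_tool", "data": {"slide": [[0,0,-0.2],[0,0,-2],[0,0,-4],[0,0,-6],[0,0,-6],[0,0,-6]], "spin": [0,0,0,0,0,0], "jaw": [6.4,6.4,6.4,6.4,6.4,6.4]}}

```text
time: 30.9
ee_pos: [0.56, -0.2329, 0.1663]
tool_rot: [-0.0, -0.707, -0.001, 0.707]
ft_force: [-0.5, -0.2, 0.4]
finger_gap: 0.0638
```

```bash
python3 shot.py wrist:w19; python3 - <<'E'
from ov import *
c,s=load('pics/w19.pkl');W=cam(c,s)
crop=(140,150);sc=5
im=cv2.resize(c['image'][150:290,140:370],None,fx=sc,fy=sc,interpolation=cv2.INTER_CUBIC)
draw(im,W,'pusher',np.array([.560,-.233,.174]),0,crop,sc,(0,0,255))
cv2.imwrite('pics/f5.png',cv2.resize(im,None,fx=.69,fy=.69))
E
```

```text
30.9 [ 0.56   -0.2329  0.1663] [-0.47 -0.21  0.42] 0.06377304929397673 [-0.48  0.06  1.8  -0.    1.28  1.09]
```

View pics/f5.png

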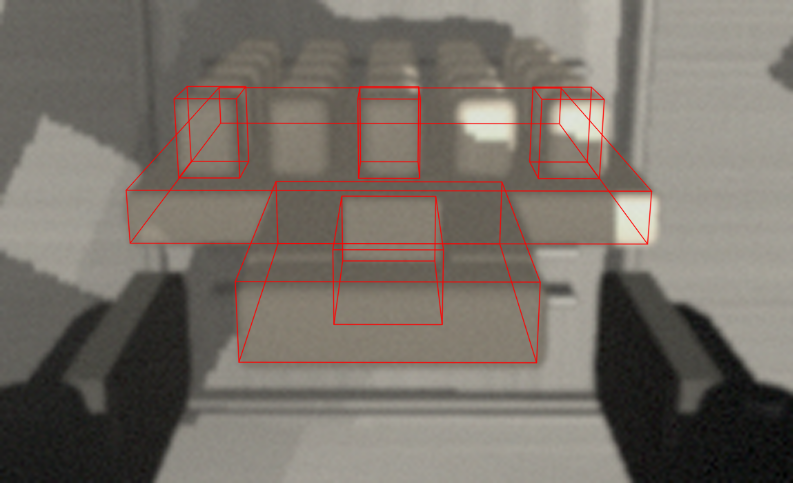

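The pusher overlay fits at x=0.560, with the lug at (388, 180-362). Down 2.7 cm, grip, lift.

Request:
{"op": "servo_tool", "data": {"slide": [[0,0,-1],[0,0,-2],[0,0,-2.6],[0,0,-2.7],[0,0,-2.7],[0,0,-2.7],[0,0,-2.7],[0,0,-2.7],[0,0,-2.7],[0,0,-2.2],[0,0,-1],[0,0,0.5]], "spin": [0,0,0,0,0,0,0,0,0,0,0,0], "jaw": [6.4,6.4,6.4,6.2,6,5.4,4.8,4.4,4.4,4.4,4.4,4.4], "squeeze": 65}}

```text
time: 32.15
ee_pos: [0.5591, -0.2329, 0.1707]
tool_rot: [0.0, -0.706, -0.001, 0.708]
ft_force: [-0.2, -0.0, -3.5]
finger_gap: 0.047
```

Request:
{"op": "servo_tool", "data": {"slide": [[0,0,1],[0,0,3],[0,0,4.8],[0,0,4.8]], "spin": [0,0,0,0], "jaw": [4.4,4.4,4.4,4.4]}}

```text
time: 32.55
ee_pos: [0.5619, -0.2343, 0.224]
tool_rot: [0.002, 0.709, -0.001, -0.705]
ft_force: [-0.0, -0.6, -2.3]
finger_gap: 0.0473
```

```bash
python3 shot.py side:d20 scene:s20 wrist:w20; python3 - <<'E'
from ov import *
d=load('pics/d20.pkl')[0]['image'];s=load('pics/s20.pkl')[0]['image'];w=load('pics/w20.pkl')[0]['image']
a=np.hstack([cv2.resize(d[60:200,180:320],(400,400),interpolation=cv2.INTER_CUBIC),cv2.resize(s[90:230,120:260],(400,400),interpolation=cv2.INTER_CUBIC)])
cv2.imwrite('pics/f6.png',np.vstack([a,cv2.resize(w[170:298,128:384],(800,400),interpolation=cv2.INTER_CUBIC)]))
E
```

```text
32.65 [ 0.5603 -0.2334  0.2199] [-0.67  0.58 -4.6 ] 0.04726787390821068 [-0.48  0.03  1.74 -0.    1.37  1.09]
```

View pics/f6.png

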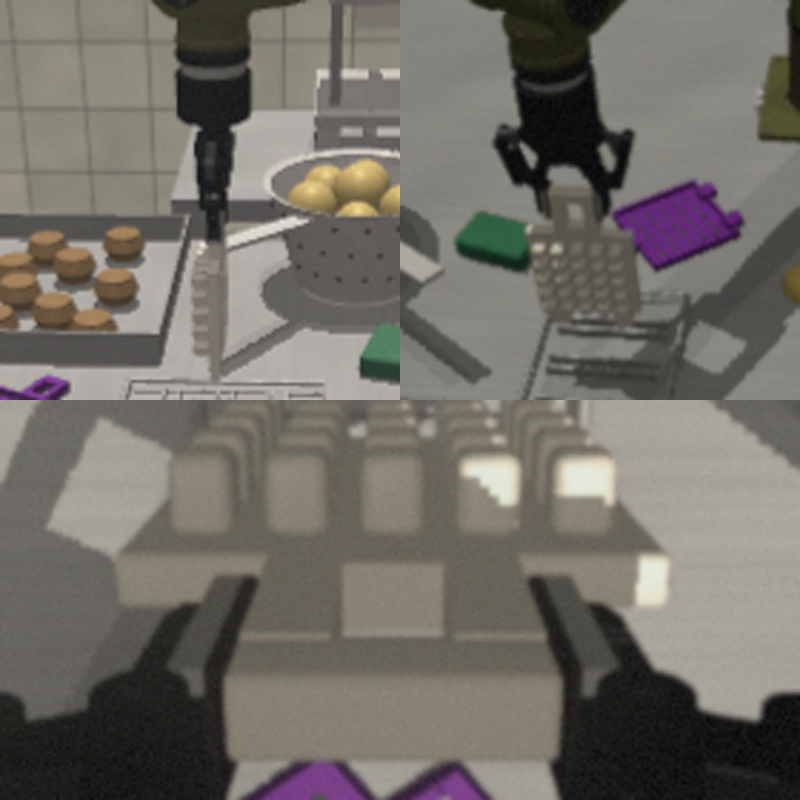

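Request:
{"op": "servo_tool", "data": {"slide": [[0,1.5,0],[0,4,0],[0,7.5,0],[0,11.5,0],[-0.2,15,0],[-0.5,18.5,0],[-0.8,22,0],[-1.1,25,0],[-1.4,28,0],[-1.6,30.5,0],[-1.71,32.2,0],[-1.71,32.92,0]], "spin": [0,0,0,0,0.08,0.18,0.3,0.42,0.54,0.62,0.68,0.716], "jaw": [4.4,4.4,4.4,4.4,4.4,4.4,4.4,4.4,4.4,4.4,4.4,4.4]}}

```text
time: 33.9
ee_pos: [0.5416, 0.0981, 0.2179]
tool_rot: [-0.249, -0.661, -0.25, 0.662]
ft_force: [-0.3, -0.3, -2.4]
finger_gap: 0.0471
```

Request:
{"op": "servo_tool", "data": {"slide": [[0,0,-0.6],[0,0,-1.4],[0,0,-2.2],[0,0,-2.5],[0.4,0.35,-2.5],[0.8,0.7,-2.5],[1.4,1.22,-2.5],[2.0,1.75,-2.5],[2.26,1.97,-2.5],[2.26,1.97,-2.5],[2.26,1.97,-2.5],[2.26,1.97,-2.5]], "spin": [0,0,0,0,0,0,0,0,0,0,0,0], "jaw": [4.4,4.4,4.4,4.4,4.4,4.4,4.4,4.4,4.4,4.4,4.4,4.4]}}

```text
time: 35.1
ee_pos: [0.5654, 0.1156, 0.1941]
tool_rot: [-0.248, -0.662, -0.248, 0.662]
ft_force: [0.9, 0.4, -4.0]
finger_gap: 0.0469
```

```bash
python3 st.py; python3 shot.py side:d21 scene:s21 wrist:w21; python3 pan.py 21
```

```text
t 35.1 x_h -105.82 y_h 0.72 z 0.1941 Fx_h 0.95 Fy_h -0.33 Fz -3.99
35.2 [0.5654 0.1155 0.1942] [ 0.22  0.03 -3.08] 0.046943936467423585 [ 0.11 -0.02  1.84 -0.    1.33  0.96]
```

View pics/pb21.png

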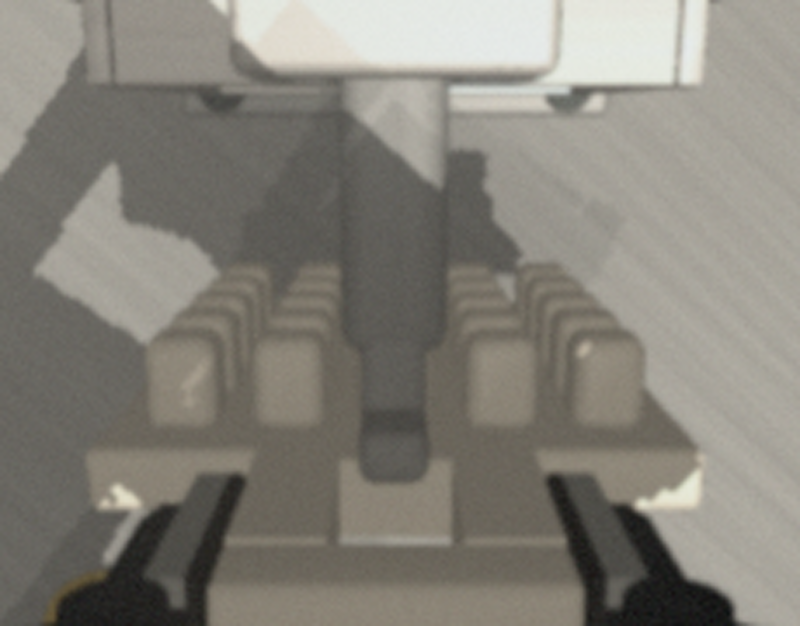

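View pics/pa21.png

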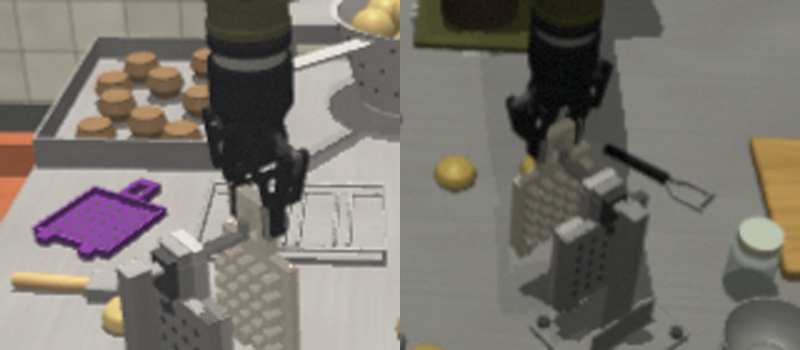

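Lip (394), slot (396) and the hung grid (394.5) are in line. Over the lip, then down: the studs will stop about 11 mm short of the grid.

Request:
{"op": "servo_tool", "data": {"slide": [[0.38,0.33,0],[0.75,0.66,0],[1.13,0.99,0],[1.51,1.32,0],[1.88,1.65,0],[2.26,1.98,0],[2.56,2.24,0],[2.56,2.24,0],[2.56,2.24,-0.5],[2.56,2.24,-1.0],[2.56,2.24,-1.4],[2.56,2.24,-1.5]], "spin": [0,0,0,0,0,0,0,0,0,0,0,0], "jaw": [4.4,4.4,4.4,4.4,4.4,4.4,4.4,4.4,4.4,4.4,4.4,4.4]}}

```text
time: 36.45
ee_pos: [0.5905, 0.1379, 0.178]
tool_rot: [-0.248, -0.662, -0.248, 0.663]
ft_force: [-0.1, 0.8, -3.6]
finger_gap: 0.0469
```

Request:
{"op": "servo_tool", "data": {"slide": [[0,0,-0.1],[0,0,-0.2],[0,0,-0.3],[0,0,-0.36],[0,0,-0.42],[0,0,-0.45]], "spin": [0,0,0,0,0,0], "jaw": [4.4,4.4,4.4,4.4,4.4,4.4]}}

```text
time: 37.05
ee_pos: [0.5913, 0.1381, 0.175]
tool_rot: [0.248, 0.662, 0.248, -0.662]
ft_force: [-1.2, -1.0, -1.7]
finger_gap: 0.0469
```

```bash
python3 st.py; python3 shot.py side:d22 scene:s22 wrist:w22; python3 pan.py 22
```

```text
t 37.05 x_h -71.56 y_h 0.6 z 0.175 Fx_h -1.58 Fy_h 0.02 Fz -1.75
37.15 [0.5913 0.1381 0.175 ] [-0.79  0.15 -2.36] 0.047290781943560845 [ 0.14  0.06  1.79 -0.    1.3   1.  ]
```

View pics/pb22.png

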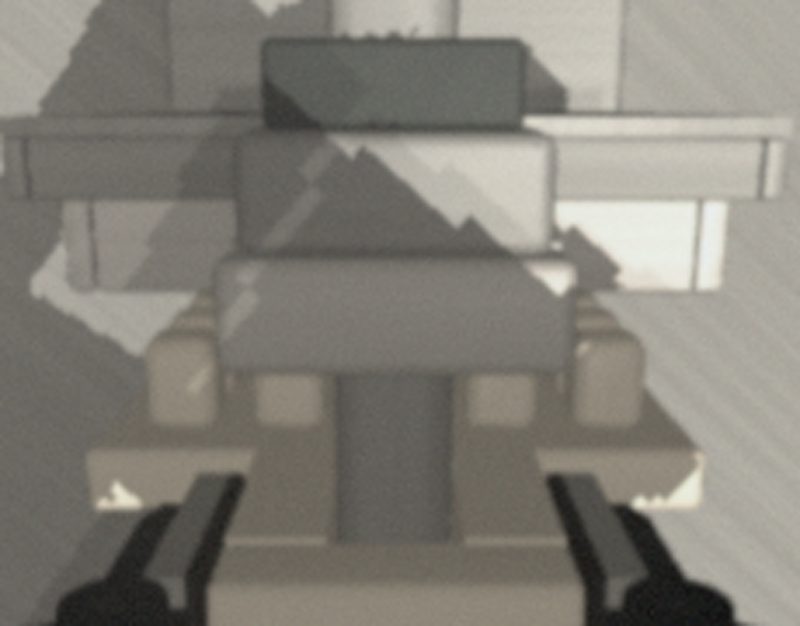

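View pics/pa22.png

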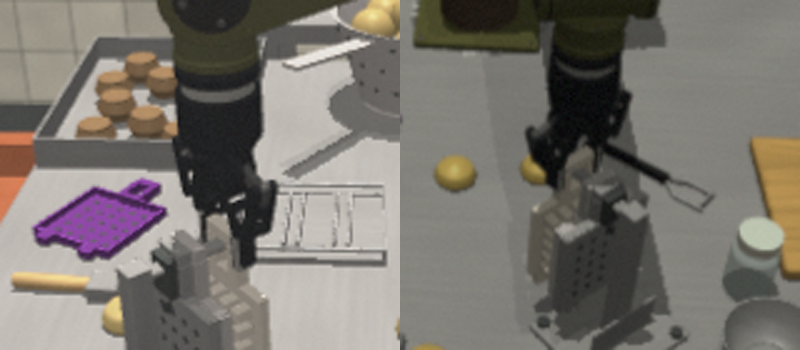

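Collar (38-128), guard lug (130-250) and knife lug (252-373) are stacked tight. Feel for the bar.

Request:
{"op": "servo_tool", "data": {"slide": [[0,0,-0.04],[0,0,-0.08],[0,0,-0.1],[0,0,-0.1]], "spin": [0,0,0,0], "jaw": [4.4,4.4,4.4,4.4]}}

```text
time: 37.6
ee_pos: [0.5913, 0.1381, 0.175]
tool_rot: [0.248, 0.662, 0.248, -0.662]
ft_force: [-5.6, -0.7, 5.0]
finger_gap: 0.0471
```

```bash
python3 st.py
```

```text
t 37.6 x_h -71.54 y_h 0.57 z 0.175 Fx_h -4.67 Fy_h 3.19 Fz 4.97
```

Request:
{"op": "servo_tool", "data": {"slide": [[0.05,0.04,0.06],[0.2,0.17,0.08],[0.4,0.35,0.08],[0.6,0.52,0.08],[0.8,0.7,0.08],[0.9,0.79,0.08],[0.9,0.79,0.08]], "spin": [0,0,0,0,0,0,0], "jaw": [4.4,4.4,4.4,4.4,4.4,4.4,4.4]}}

```text
time: 38.3
ee_pos: [0.6008, 0.146, 0.1749]
tool_rot: [0.248, 0.662, 0.248, -0.662]
ft_force: [-3.0, -2.9, 4.7]
finger_gap: 0.0469
```

```bash
python3 st.py; python3 shot.py side:d23 scene:s23 wrist:w23; python3 pan.py 23
```

```text
t 38.3 x_h -59.18 y_h 0.29 z 0.1749 Fx_h -4.16 Fy_h -0.22 Fz 4.66
38.4 [0.6008 0.146  0.1749] [-2.93 -2.72  4.27] 0.047116900282915396 [ 0.15  0.08  1.76 -0.    1.3   1.01]
```

View pics/pb23.png

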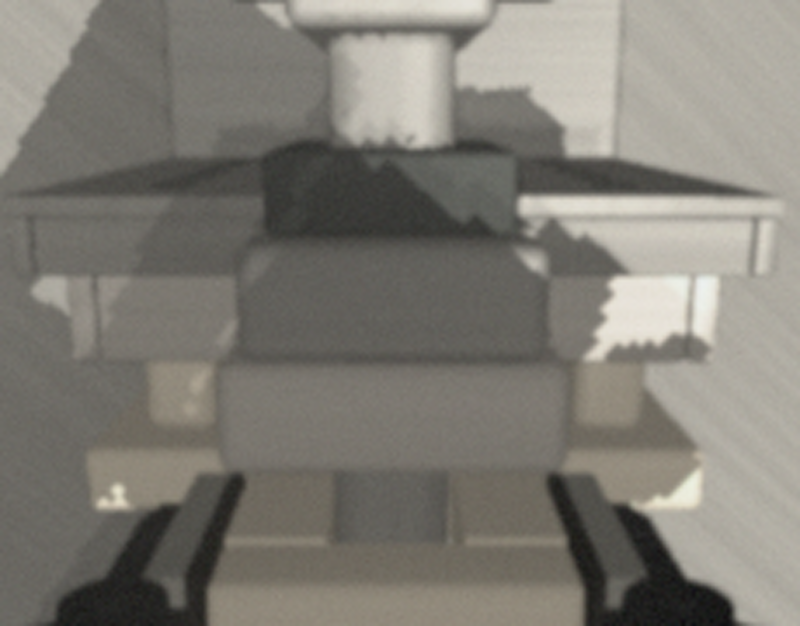

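Request:
{"op": "servo_tool", "data": {"slide": [[0.07,0.06,0],[0.15,0.13,0],[0.22,0.2,0],[0.3,0.26,0],[0.3,0.26,0]], "spin": [0,0,0,0,0], "jaw": [4.4,4.4,4.4,4.4,4.4]}}

```text
time: 38.95
ee_pos: [0.6033, 0.1484, 0.1749]
tool_rot: [0.248, 0.662, 0.248, -0.662]
ft_force: [-2.8, -3.9, 6.6]
finger_gap: 0.0474
```

```bash
python3 st.py
```

```text
t 38.95 x_h -55.67 y_h 0.45 z 0.1749 Fx_h -4.64 Fy_h -1.07 Fz 6.61
```

Request:
{"op": "servo_tool", "data": {"slide": [[0.07,0.06,0.03],[0.15,0.13,0.05],[0.22,0.19,0.05],[0.3,0.25,0.05],[0.3,0.25,0.05]], "spin": [0,0,0,0,0], "jaw": [4.4,4.4,4.4,4.4,4.4]}}

```text
time: 39.45
ee_pos: [0.6063, 0.1513, 0.175]
tool_rot: [0.248, 0.662, 0.248, -0.662]
ft_force: [-3.6, -3.1, 3.9]
finger_gap: 0.0472
```

```bash
python3 st.py
```

```text
t 39.45 x_h -51.6 y_h 0.65 z 0.175 Fx_h -4.75 Fy_h 0.03 Fz 3.86
```

Request:
{"op": "servo_tool", "data": {"slide": [[0.07,0.06,0.02],[0.15,0.13,0.03],[0.22,0.19,0.03],[0.27,0.23,0.03],[0.27,0.23,0.03]], "spin": [0,0,0,0,0], "jaw": [4.4,4.4,4.4,4.4,4.4]}}

```text
time: 39.95
ee_pos: [0.6089, 0.1536, 0.175]
tool_rot: [-0.248, -0.662, -0.248, 0.662]
ft_force: [-0.6, -2.0, 2.3]
finger_gap: 0.0472
```

```bash
python3 st.py
```

```text
t 39.95 x_h -48.1 y_h 0.64 z 0.175 Fx_h -1.79 Fy_h -1.16 Fz 2.25
```

Studs are going in freely. On in 2 mm steps.

Request:
{"op": "servo_tool", "data": {"slide": [[0.04,0.03,0],[0.08,0.06,0],[0.12,0.1,0],[0.15,0.13,0],[0.15,0.13,0]], "spin": [0,0,0,0,0], "jaw": [4.4,4.4,4.4,4.4,4.4]}}

```text
time: 40.45
ee_pos: [0.6104, 0.1548, 0.175]
tool_rot: [-0.248, -0.662, -0.248, 0.662]
ft_force: [-0.4, -2.0, -1.4]
finger_gap: 0.0474
```

```bash
python3 st.py
```

```text
t 40.45 x_h -46.19 y_h 0.58 z 0.175 Fx_h -1.62 Fy_h -1.2 Fz -1.44
```

Request:
{"op": "servo_tool", "data": {"slide": [[0.04,0.03,0],[0.08,0.06,0],[0.12,0.1,0],[0.12,0.1,0]], "spin": [0,0,0,0], "jaw": [4.4,4.4,4.4,4.4]}}

```text
time: 40.85
ee_pos: [0.6114, 0.1556, 0.175]
tool_rot: [-0.248, -0.662, -0.248, 0.662]
ft_force: [-2.4, -1.1, -2.3]
finger_gap: 0.0472
```

```bash
python3 st.py
```

```text
t 40.85 x_h -44.88 y_h 0.54 z 0.175 Fx_h -2.53 Fy_h 0.72 Fz -2.34
```

Request:
{"op": "servo_tool", "data": {"slide": [[0.04,0.03,-0.03],[0.08,0.06,-0.05],[0.12,0.1,-0.05],[0.15,0.13,-0.05],[0.15,0.13,-0.05]], "spin": [0,0,0,0,0], "jaw": [4.4,4.4,4.4,4.4,4.4]}}

```text
time: 41.35
ee_pos: [0.6113, 0.1556, 0.175]
tool_rot: [-0.248, -0.66, -0.248, 0.664]
ft_force: [-9.4, -5.8, 3.9]
finger_gap: 0.0474
```

```bash
python3 st.py
```

```text
t 41.35 x_h -45.02 y_h 0.56 z 0.175 Fx_h -10.92 Fy_h 1.81 Fz 3.9
```

Home is felt at -45, where I expected it (-44 to -46). Final firm push.

Request:
{"op": "servo_tool", "data": {"slide": [[0.04,0.03,0.01],[0.07,0.05,0.02],[0.07,0.05,0.02],[0.07,0.05,0.02]], "spin": [0,0,0,0], "jaw": [4.4,4.4,4.4,4.4]}}

```text
time: 41.75
ee_pos: [0.6112, 0.1555, 0.175]
tool_rot: [-0.249, -0.659, -0.248, 0.665]
ft_force: [-12.2, -7.9, 4.6]
finger_gap: 0.0471
```

```bash
python3 st.py;python3 shot.py side:d24 scene:s24 wrist:w24; python3 pan.py 24
```

```text
t 41.75 x_h -45.07 y_h 0.6 z 0.175 Fx_h -14.39 Fy_h 2.08 Fz 4.57
41.85 [0.6112 0.1556 0.175 ] [-12.39  -8.42   4.74] 0.04704240350106262 [ 0.17  0.11  1.73 -0.    1.31  1.02]
```

View pics/pb24.png

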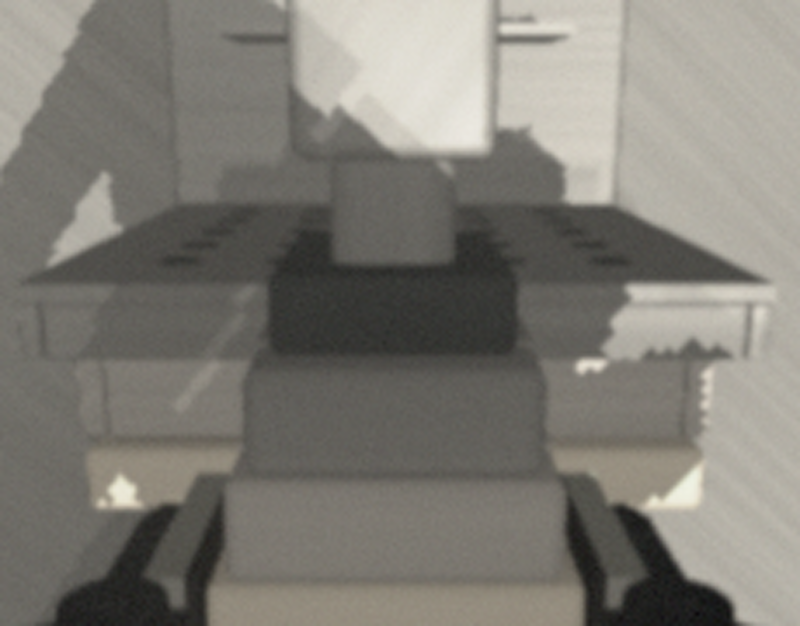

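All three are nested with their lugs touching, and the push is 14.4 N including about 2-3 N of friction. I'll unload, release and rise.

Request:
{"op": "servo_tool", "data": {"slide": [[-0.08,-0.07,0.02],[-0.15,-0.13,0.04],[-0.15,-0.13,0.04],[-0.15,-0.13,0.04],[-0.15,-0.13,0.04],[-0.15,-0.13,0.04],[-0.15,-0.13,1],[-0.15,-0.13,3],[-0.15,-0.13,6],[-0.15,-0.13,9.5],[-0.15,-0.13,11],[-0.15,-0.13,11]], "spin": [0,0,0,0,0,0,0,0,0,0,0,0], "jaw": [4.4,4.4,5,5.8,6.5,6.5,6.5,6.5,6.5,6.5,6.5,6.5]}}

```text
time: 43.1
ee_pos: [0.6138, 0.1565, 0.2892]
tool_rot: [0.249, 0.665, 0.248, -0.66]
ft_force: [-0.5, -0.3, 0.2]
finger_gap: 0.0649
```

```bash
python3 st.py;python3 shot.py side:d25 scene:s25 wrist:w25; python3 pan.py 25
```

```text
t 43.1 x_h -42.47 y_h -0.43 z 0.2892 Fx_h -0.56 Fy_h 0.06 Fz 0.19
43.2 [0.612  0.1561 0.2841] [ 0.58  0.39 -1.07] 0.06515974565401411 [0.16 0.05 1.61 0.   1.48 1.02]
```

View pics/pb25.png

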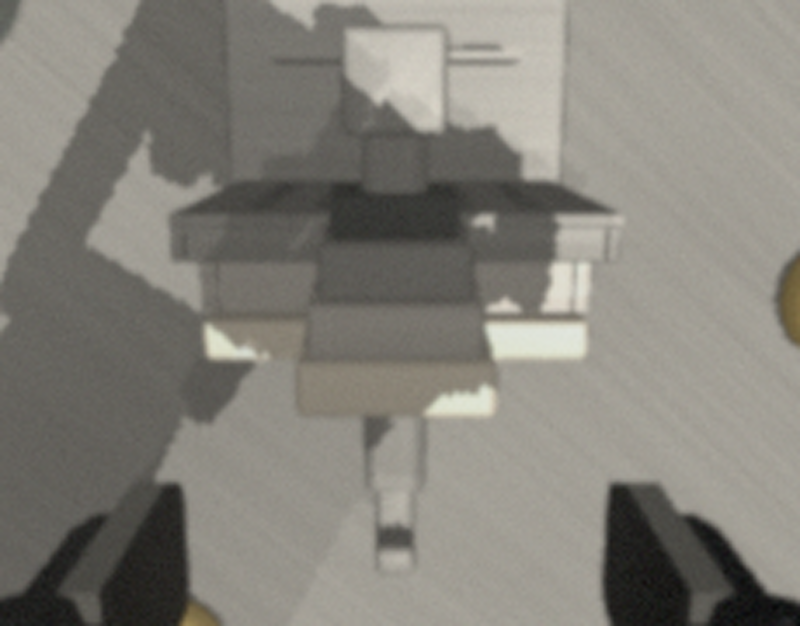

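View pics/pa25.png

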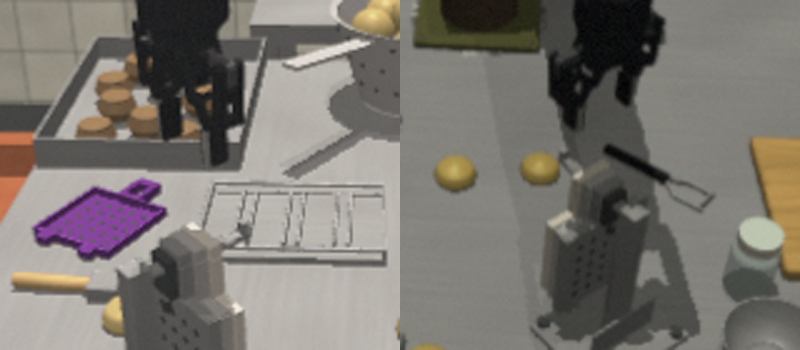

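View pics/s25.png

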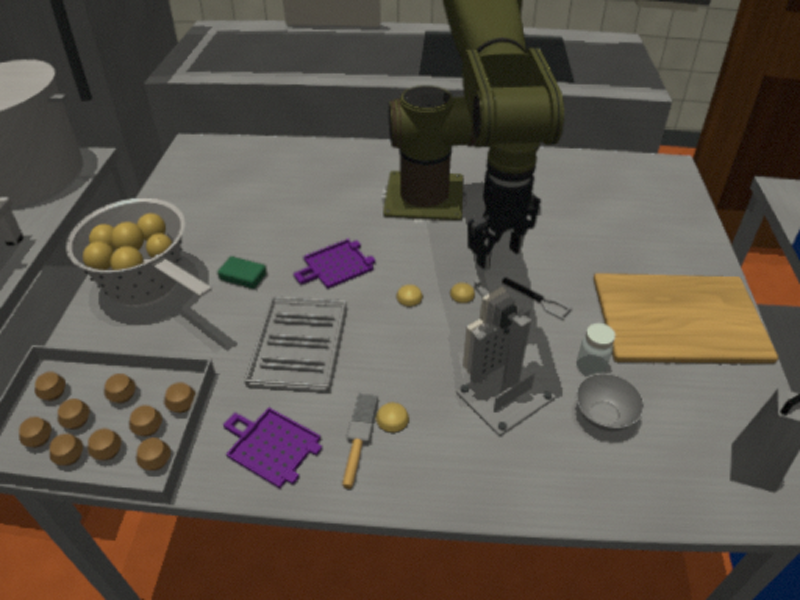

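Everything hangs square and nested, the lugs touch with no gaps, and the bystanders are where they were. I'm handing in.

```bash
python3 -c "
from h import *
print(workorder.finish_job())"
```

```text
the job is handed in; nothing more can be done
None
```

The guard, knife grid and pusher hang on the hook in that order, fronts to the open end and nested. I handed the job in after about 43 s of robot time; it gives no verdict.

**Pushes:** Each part was pushed along the bar until it stopped. The tool positions when home were -16.1, -31.7 and -45.1 mm in the hook's x, where I expected each stop. The resistance at the end of each push was 13.3 N, 14.5 N and 14.4 N, of which roughly 2–4 N was sliding friction. No reading came near 25 N.

**Last checks:** In the final wrist, side and scene pictures the three lugs touch without visible gaps. The parts hang square to the bar, the gripper is clear, and the other things on the bench look unmoved. I did not measure the final part poses numerically.

**What disagreed:**
- **Fingertips:** The pads sit about 35 mm farther back than the stated tool geometry. I found this in the pictures, confirmed it with a light test close on the top of the guard's lug, and lowered the grasps to suit.
- **Sideways offset:** One early sideways correction overshot by about 1.4 mm because the picture was taken before the arm had settled. I took it back before going over the lip.

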